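# Photograph the tin toys for the museum catalogue

### The job

Get the tin toys photographed: throw every piece of foam packing that lies on the stage into the waste bin and stand all the toys from the mat on their wheels on the stage, noses towards the camera. Then wind the handwheel until the stage is fully home against its end stop, and only then press the shutter release plunger right down. Leave the foam in the bin, the toys on the stage and the stage at its stop, and do not disturb the spare lens or the brush jar.

Things in the scene. Friction and masses are not known exactly. Their poses are not given: they have to be found in the camera images.
- stage (a point): Centre of the upper face of the stage, a dark steel plate 180 mm (x) by 300 mm (y) with a grey felt top and a lip 5 mm wide and 8 mm high all round, so 170 by 290 mm inside. Its x points along the slide to the camera (a black camera on a post at the slide's far end, looking back at the stage), z up; the face is 108 mm above the table. 
- carriage (a joint): Travel of the stage along its slide in m: 0 nearest the handwheel, 0.090 at the end stop (a grey block with two rubber buffers, between the stage and the camera; the stage's edge meets the buffers). Starts between 0 and 0.020. Driven by the handwheel only, 20 mm a turn; the screw is practically self-locking.
- wheel (a joint): Handwheel angle in rad, 0 to 28.3 (4.5 turns, hard stop at both ends); carriage = 0.00318 x wheel. It grows as the wheel turns clockwise seen from the robot, looking along the stage's x; the stage then goes to the camera. At 0, 6.28.. the handle is on the stage's +y side of the axis, and goes up first as the angle grows. 3 to 4 N at the handle turns it; it stays where it is left.
- crank (a point): Grip point on the handwheel's black handle: 20 mm diameter, 76 mm long, level, parallel to the slide, pointing to the robot, 40 mm off the wheel's axis, free to spin on its pin (pinch it from above and lead it round). On its centre line, 58 mm before the face of the wheel, a disc of 100 mm diameter. The axis runs level along the slide's middle, 80 mm above the table, 28 mm under the stage's face.
- elephant: Tin toy: grey elephant on a three-wheeled scooter (single wheel at +x), 112 mm long, 72 mm wide, 108 mm high. Origin: centre of its underside (wheel contact); z up when standing, x to its nose. Wheels fixed. 0.11 to 0.22 kg. May be absent (None). Pinch across y by the flat-sided torso, 44 mm wide, 28 to 82 mm above the origin, x = -39 to +11 mm; best 58 mm up at x = -12 mm.
- duck: Tin toy: yellow duck on four red wheels, 129 mm long, 56 mm wide over the wheels, 95 mm high, the head at +x. Origin: centre of its underside (wheel contact); z up when standing, x to its nose. Wheels fixed. 0.11 to 0.22 kg. May be absent (None). Pinch across y by the rounded body, 50 mm wide, 18 to 60 mm above the origin; best 40 mm up at x = -5 mm.
- bus: Tin toy: red single-deck bus with a white roof, 122 mm long, 50 mm wide, 56 mm high, windscreen and lamps at +x. Origin: centre of its underside (wheel contact); z up when standing, x to its nose. Wheels fixed. 0.11 to 0.22 kg. May be absent (None). Pinch across y by the sides, 50 mm wide, 10 to 56 mm above the origin; best 36 mm up at x = 0.
- mat: Grey felt mat, 270 mm square, 4 mm thick, fixed to the table on the robot's left; the toys wait on it. Origin at the centre of its underside.
- foam1: White foam packing channel (one of up to three alike), a U-shaped block 80 mm long (x), 50 mm wide (y), 45 mm high (z), the 22 mm wide groove upwards along x; origin at the centre of its underside. About 20 g. Pinched across its 50 mm outer width. It starts on the stage and may be absent (None).
- foam2: White foam packing channel (one of up to three alike), a U-shaped block 80 mm long (x), 50 mm wide (y), 45 mm high (z), the 22 mm wide groove upwards along x; origin at the centre of its underside. About 20 g. Pinched across its 50 mm outer width. It starts on the stage and may be absent (None).
- foam3: White foam packing channel (one of up to three alike), a U-shaped block 80 mm long (x), 50 mm wide (y), 45 mm high (z), the 22 mm wide groove upwards along x; origin at the centre of its underside. About 20 g. Pinched across its 50 mm outer width. It starts on the stage and may be absent (None).
- bin: Open grey plastic waste bin, 200 mm square, 150 mm high, walls 5 mm, fixed on the robot's right. Origin at the centre of its underside, sides along its x and y.
- plunger_top (a point): Centre of the top of the shutter release plunger: black palm head 48 mm in diameter on a steel stem over a grey box 80 mm square, 45 mm high, fixed on the table to the right of the stage. Top 85 mm above the table at rest. It goes 14 mm straight down to its stop against a spring (3 N at first, 7 N at the bottom) and springs back.
- plunger (a joint): Travel of the shutter release plunger in m, 0 up, 0.014 fully down.
- spare_lens: Bystander: black camera lens standing on the table, 76 mm in diameter, 85 mm high, origin at the centre of its underside.
- brush_jar: Bystander: glass jar with brushes, 72 mm in diameter, 175 mm high with the brushes, origin at the centre of its underside.

How it is judged (in metres and radians):
On the way, in this order (a step that is already met when the one before it is completed fails the run):
1. every piece of foam is in the bin and every toy stands on the stage, nose to the camera (x of elephant in the frame of stage between -0.05 and 0.05 m and y of elephant in the frame of stage between -0.13 and 0.13 m and z of elephant in the frame of stage between -0.008 and 0.012 m and angle between each of elephant, duck, bus's own z axis and vertical below 0.2 rad and angle between the x axis of each of elephant, duck, bus and the x axis of stage, either way round below 0.45 rad and x of crank in the frame of elephant below 0 m and x of duck in the frame of stage between -0.05 and 0.05 m and y of duck in the frame of stage between -0.13 and 0.13 m and z of duck in the frame of stage between -0.008 and 0.012 m and x of crank in the frame of duck below 0 m and x of bus in the frame of stage between -0.05 and 0.05 m and y of bus in the frame of stage between -0.13 and 0.13 m and z of bus in the frame of stage between -0.008 and 0.012 m and x of crank in the frame of bus below 0 m and x of foam1 in the frame of bin between -0.1 and 0.1 m and y of foam1 in the frame of bin between -0.1 and 0.1 m and z of foam1 in the frame of bin between -0.01 and 0.125 m and x of foam2 in the frame of bin between -0.1 and 0.1 m and y of foam2 in the frame of bin between -0.1 and 0.1 m and z of foam2 in the frame of bin between -0.01 and 0.125 m and x of foam3 in the frame of bin between -0.1 and 0.1 m and y of foam3 in the frame of bin between -0.1 and 0.1 m and z of foam3 in the frame of bin between -0.01 and 0.125 m), for 0.3 s.
2. the stage has been wound home to its stop with the toys standing on it (x of elephant in the frame of stage between -0.05 and 0.05 m and y of elephant in the frame of stage between -0.13 and 0.13 m and z of elephant in the frame of stage between -0.008 and 0.012 m and angle between each of elephant, duck, bus's own z axis and vertical below 0.2 rad and angle between the x axis of each of elephant, duck, bus and the x axis of stage, either way round below 0.45 rad and x of crank in the frame of elephant below 0 m and x of duck in the frame of stage between -0.05 and 0.05 m and y of duck in the frame of stage between -0.13 and 0.13 m and z of duck in the frame of stage between -0.008 and 0.012 m and x of crank in the frame of duck below 0 m and x of bus in the frame of stage between -0.05 and 0.05 m and y of bus in the frame of stage between -0.13 and 0.13 m and z of bus in the frame of stage between -0.008 and 0.012 m and x of crank in the frame of bus below 0 m and value of joint carriage above 0.0885 m), for 0.3 s.
3. the shutter plunger is pressed right down with the stage home and the toys standing on it (all of step 2 and value of joint plunger above 0.012 m), for 0.1 s.
At the end, for the whole second after the job is handed in: All foam lies in the bin; all toys stand on the stage (centre within 50 mm along x, 130 mm along y; tilt under 0.2 rad), nose to the camera within 0.45 rad; the stage is within 1.5 mm of its stop; the plunger was pressed and is up; all at rest and released (all of step 2 and x of foam1 in the frame of bin between -0.1 and 0.1 m and y of foam1 in the frame of bin between -0.1 and 0.1 m and z of foam1 in the frame of bin between -0.01 and 0.125 m and x of foam2 in the frame of bin between -0.1 and 0.1 m and y of foam2 in the frame of bin between -0.1 and 0.1 m and z of foam2 in the frame of bin between -0.01 and 0.125 m and x of foam3 in the frame of bin between -0.1 and 0.1 m and y of foam3 in the frame of bin between -0.1 and 0.1 m and z of foam3 in the frame of bin between -0.01 and 0.125 m and linear speed of each of elephant, duck, bus, foam1, foam2, foam3 below 0.03 m/s and value of joint plunger below 0.004 m); the robot touches nothing.
It fails at once if the spare lens or the brush jar is moved more than 40 mm or knocked over (distance of any of spare_lens, brush_jar from where it was at the start of the episode above 0.04 m or angle between any of spare_lens, brush_jar's own z axis and vertical above 0.5 rad).
Of elephant, duck, bus only 2 to 3 are there at a start; the rules pass over those that are not, and their reading is None.
Of foam1, foam2, foam3 only 2 to 3 are there at a start; the rules pass over those that are not, and their reading is None.
At some moment in a run one of foam1, foam2, foam3, duck, bus may be knocked a few centimetres aside while the robot is not near it.
Once in a run the grip may slacken for a moment while it holds something.
It also fails if it takes over 210 s, if anything falls off the work surface, if the arm or the gripper's body presses on something with over 40 N, if the wrist force passes 120 N, or if a joint passes its speed limit or range.

### The arm

A 6-joint arm with a two-finger parallel gripper is mounted at the origin on the work surface. World frame = base frame: x ahead of the robot, y to its left, z up, the work surface at z = 0. Lengths are in m, angles in degrees, forces in N, time in s.
With the tool pointing down it reaches from about 0.3 to 0.75 m from the base axis. Payload 8.5 kg.
Tool frame: the origin (TCP) lies on the centre line of the jaws, within the pads' length; the fingertips stand 14 mm ahead of it and the grasp point (between the pads) lies 5 mm behind it; z points along the fingers, y is the direction in which the jaws open and shut (so a half turn about z gives the same grasp; the last joint's range is limited). The gripper opens to 85 mm and grips with 20 to 120 N. Pads are 22 mm wide; open, the fingers measure 114 mm over their backs; the gripper's body (76 mm by 85 mm) begins 54 mm behind the grasp point. The pads swing forward as they close: fully open they stand 13 mm farther back than shut.
Start: joints at [-76.335, 21.807, 74.336, -0, 83.858, -12.336], TCP at [0.241, -0.494, 0.245] pointing down, gripper open.
Joint ranges: [-178.18, 178.18], [-50.72, 133.34], [12.68, 142.11], [-81.47, 261.47], [9.98, 163.14], [-165.26, 165.26]. Speed limits (degrees/s): [136.94, 136.94, 180, 180, 180, 180].

### API

Orientations are given as a 3x3 rotation matrix whose columns are the frame's x, y, z axes.
In Python, from rig import env, optics, order, finder gives the robot as it stands.
- The arm moves only by the tool play_rows, never from a script. Its argument "commands" is a list of rows, each an object of numbers: "grip": the closure, from -1 (fully open) to 1 (shut); "x", "y", "z": the shift along the tool's x, y, z in m; "rx", "ry", "rz": the turn, a rotation vector about the tool's x, y, z in rad. A call has 1 to 12 rows; each row shifts and turns the commanded pose from where the row before left it, along the tool's axes as they then stand; what a row does not reach is not made up. A row lasts 1/8 s, in which the tool goes at most 62.5 mm and 10.7 degrees, less where a joint would pass 70% of its speed; a pose out of reach is approached as far as the arm can. A call is refused whole if a number of a shift passes 0.0625 or a number of a turn 0.188, either way. A call with a gripper value outside its range is refused whole. The fingers move at their own pace and stop on an object; "squeeze" is the grip in N (left out, the last holds). Time passes only in rows, so rows that do not move let the fingers close. It gives the time, the measured TCP pose, the force and the opening at its end, in the units of the state.
- env.observe(): the state, without advancing time (a new reading comes with each control period).
- optics.get_image(name): name is "scene" or "top" or "wrist"; returns a dict with "color" (480x640x3 uint8, blue, green, red), "range_z" (480x640 float32, m along the optical axis (not along the pixel's ray), 0 where there is no reading), "fov_y" (degrees; the focal length in pixels is half the picture's height over the tangent of half this angle, whatever the lens; pixels are square), "cx", "cy" (the principal point, pixels), "cam_to_world" (4x4, takes a point from camera to world coordinates). Camera axes: x right, y down, z forward; pixel columns grow to the right and rows downward; lengths in m; the calibration is good to about 2 mm. A picture is of the moment at which its call begins.
- order.close_job(): hands the job in, once; it reports no verdict.
Trained networks look in the newest picture that a camera, given by its name, has taken for a name from the list of things; names that differ only in an ending like _2 or _b are one class to them, and where a whole thing is asked for, a point or a joint stands for the part that bears it (a point fixed in the world has none). Each returns a list of dicts, best first, with "conf" (0 to 1); they miss things now and then, are a little off and sometimes report something else, mostly with a low value. They report only what shows in the picture. A call takes as long as a camera call.
- finder.boxes_of(camera, thing): "point" ([x, y, z] in m, in world coordinates, good to about 4 mm: the middle of the surface that is visible of it).
The state is a dict: "time_s": time; "q": joint angles; "qvel": joint speeds; "joint_efforts": joint torques, N m; "position": TCP position; "tool_rot": TCP orientation; "ft_force": force on the tool from outside, world axes, zero at the start; "wrist_torque": the same for the moment, N m; "grip_width": finger opening in m.
Only numpy, scipy, OpenCV 4.12 (cv2) and the standard library are available. Lean on these libraries where they do the work, as an engineer would, in place of code of your own. Each camera call takes 0.05 s, during which the arm holds its last target.

## Working session

There is one attempt and no reset: what is moved stays moved. The work goes in short steps, Python scripts to look and compute and a tool call to move; the robot and the scene stay as the last step left them, time stands still between calls to the robot, and variables do not carry over. Pictures are saved under pics/ and viewed, and the job is handed in when it is done.

Besides the shell and the picture viewer there is one more tool, called after "Request:" by a JSON object that holds its "name" and its "arguments", one argument or row to a line. play_rows: Moves the arm, as the interface text tells. Its arguments: {"type":"object","properties":{"commands":{"type":"array"},"squeeze":{"type":"number"}},"required":["commands"]}

```bash
mkdir -p pics; ls; python3 - <<'E'
from rig import env, optics, order, finder
import cv2,numpy as np
s=env.observe();print({k:np.round(v,3).tolist() for k,v in s.items()})
for c in ["scene","top","wrist"]:
    im=optics.get_image(c);cv2.imwrite(f"pics/{c}0.png",im["color"]);print(c,im["fov_y"],im["cx"],im["cy"],np.round(im["cam_to_world"],3).tolist())
    if c!="wrist":
        for t in ["stage","crank","wheel","elephant","duck","bus","mat","foam1","bin","plunger_top","spare_lens","brush_jar"]:
            try: print(c,t,[(round(d["conf"],2),np.round(d["point"],3).tolist()) for d in finder.boxes_of(c,t)])
            except Exception as e: print(t,e)
E
```

```text
pics
{'time_s': 0.0, 'q': [-76.334, 21.842, 74.385, 0.001, 83.86, -12.336], 'qvel': [-0.049, 0.049, -0.16, -0.039, 0.123, 0.019], 'joint_efforts': [0.0, -44.847, -23.128, -0.0, 0.005, -0.0], 'position': [0.241, -0.494, 0.245], 'tool_rot': [[0.899, 0.438, -0.0], [0.438, -0.899, 0.001], [0.0, -0.001, -1.0]], 'ft_force': [-0.449, -0.071, -0.183], 'wrist_torque': [-0.011, -0.016, 0.03], 'grip_width': 0.086}
scene 50.16179419352047 326.5399537595858 246.44883727403587 [[0.668, 0.492, -0.558, 1.253], [0.744, -0.419, 0.52, -0.624], [0.022, -0.763, -0.646, 0.874], [0.0, 0.0, 0.0, 1.0]]
scene stage [(0.64, [0.694, -0.029, 0.102])]
scene crank []
scene wheel [(0.61, [0.512, 0.013, 0.107])]
scene elephant [(0.75, [0.672, 0.099, 0.139]), (0.68, [0.494, 0.382, 0.053]), (0.54, [0.771, -0.297, 0.082])]
scene duck []
scene bus [(0.79, [0.594, 0.283, 0.059]), (0.25, [0.692, -0.033, 0.108])]
scene mat [(0.91, [0.46, 0.352, 0.001])]
scene foam1 [(0.9, [0.669, 0.006, 0.138]), (0.88, [0.671, 0.098, 0.138]), (0.52, [0.64, -0.271, 0.084]), (0.34, [0.395, -0.376, 0.083])]
scene bin [(0.68, [0.394, -0.374, 0
[... 510 characters left out ...]
wheel [(0.59, [0.5, 0.044, 0.094])]
top elephant [(0.9, [0.485, 0.388, 0.074])]
top duck [(0.16, [0.487, 0.393, 0.074])]
top bus [(0.9, [0.572, 0.277, 0.058])]
top mat [(0.95, [0.496, 0.337, 0.006])]
top foam1 [(0.61, [0.658, 0.028, 0.149]), (0.58, [0.652, 0.114, 0.153])]
top bin [(0.91, [0.385, -0.392, 0.002])]
top plunger_top [(0.7, [0.633, -0.261, 0.088]), (0.36, [0.747, -0.279, 0.086])]
top spare_lens [(0.58, [0.749, -0.279, 0.085])]
top brush_jar [(0.72, [0.707, 0.283, 0.086]), (0.47, [0.75, -0.279, 0.084])]
wrist 63.351177625239785 326.0350969445484 241.15060233123393 [[0.438, -0.856, -0.273, 0.311], [-0.899, -0.418, -0.132, -0.46], [-0.001, 0.303, -0.953, 0.374], [0.0, 0.0, 0.0, 1.0]]
```

View pics/scene0.png

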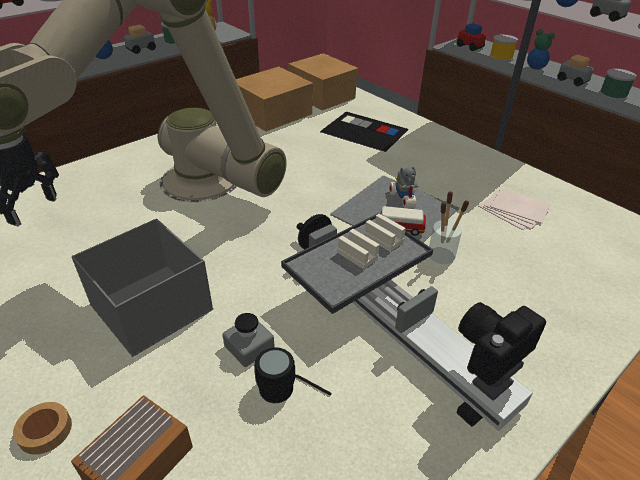

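View pics/top0.png

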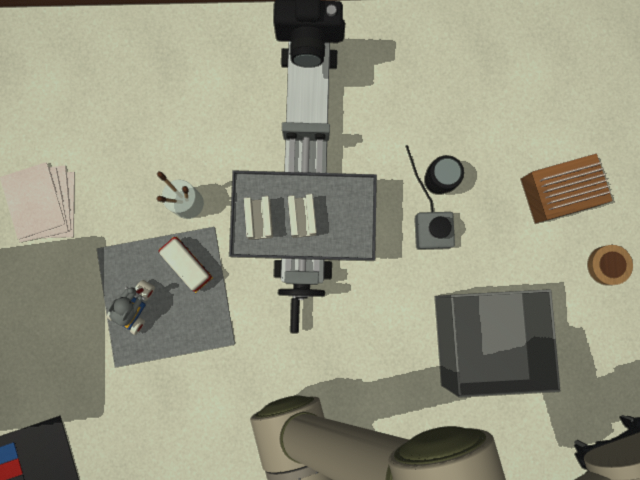

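The scene shows two foam pieces on the stage. The mat holds the elephant at top (128,305) and the bus at (185,262), and there is no duck. Next I measure exact poses from the depth data.

```bash
cat > h.py <<'E'
from rig import env, optics, order, finder
import cv2,numpy as np
def cloud(name):
    im=optics.get_image(name);d=im["range_z"];h,w=d.shape
    f=h/2/np.tan(np.radians(im["fov_y"])/2)
    v,u=np.mgrid[0:h,0:w]
    P=np.stack([(u-im["cx"])/f*d,(v-im["cy"])/f*d,d],-1)
    T=np.array(im["cam_to_world"]);W=P@T[:3,:3].T+T[:3,3]
    W[d<=0]=np.nan
    return im["color"],W
def rect(pts):
    (c,s,a)=cv2.minAreaRect(pts[:,:2].astype(np.float32)*1000)
    return np.round(c,1),np.round(s,1),round(a,1)
def blobs(W,m,minn=30):
    n,l,st,_=cv2.connectedComponentsWithStats(m.astype(np.uint8))
    for i in range(1,n):
        if st[i,4]>=minn:
            p=W[l==i];print(st[i].tolist(),"rect",*rect(p),"z",np.round(np.percentile(p[:,2],[5,50,95]),3),"mean",np.round(p.mean(0),3))
def sel(W,x0,x1,y0,y1,z0,z1):
    with np.errstate(invalid='ignore'):
        return (W[...,0]>x0)&(W[...,0]<x1)&(W[...,1]>y0)&(W[...,1]<y1)&(W[...,2]>z0)&(W[...,2]<z1)
E
python3 - <<'E'
from h import *
C,W=cloud("top");np.save("W.npy",W)
print("foam");blobs(W,sel(W,.5,.8,-.17,.17,.13,.17))
print("stage");blobs(W,sel(W,.5,.8,-.2,.2,.095,.125))
print("bus/ele");blobs(W,sel(W,.3,.75,.2,.55,.03,.25))
print("bus top");blobs(W,sel(W,.5,.66,.2,.35,.05,.25))
print("eleph");
for z in (.02,.06,.085,.1): print(z);blobs(W,sel(W,.4,.6,.3,.5,z,.25))
print("crank");blobs(W,sel(W,.38,.5,-.1,.1,.02,.2),10)
print("wheel");blobs(W,sel(W,.48,.56,-.1,.1,.02,.2),10)
print("bin");blobs(W,sel(W,.25,.55,-.55,-.2,.12,.2),10)
print("pl");blobs(W,sel(W,.55,.7,-.35,-.2,.07,.2),10)
print("lens");blobs(W,sel(W,.7,.85,-.35,-.2,.07,.2),10)
cv2.imwrite("pics/t_l.png",cv2.resize(C[200:380,90:340],None,fx=3,fy=3,interpolation=cv2.INTER_CUBIC))
E
```

```text
foam
[306, 194, 10, 41, 285] rect [660.3   5.8] [79.9 13.9] 4.0 z [0.148 0.153 0.156] mean [0.659 0.006 0.152]
[262, 196, 10, 42, 313] rect [658.2  94.2] [80.3 14.5] 3.8 z [0.141 0.152 0.156] mean [0.657 0.093 0.151]
[288, 196, 10, 41, 294] rect [657.3  41.7] [79.  14.1] 4.0 z [0.147 0.153 0.156] mean [0.656 0.041 0.152]
[244, 198, 11, 41, 321] rect [655.5 129.8] [79.7 14.5] 3.3 z [0.138 0.152 0.156] mean [0.654 0.129 0.151]
stage
[229, 170, 148, 91, 11144] rect [664.4  21.6] [300.3 181.3] 86.9 z [0.105 0.109 0.12 ] mean [0.664 0.015 0.11 ]
[285, 271, 34, 18, 460] rect [531.5  27.7] [68.3 35.2] 88.3 z [0.097 0.103 0.107] mean [0.535 0.029 0.103]
[278, 289, 15, 7, 79] rect [506.3  61.9] [30.3 12.3] 87.2 z [0.099 0.115 0.123] mean [0.507 0.063 0.114]
[308, 289, 16, 6, 70] rect [505.5  -0.8] [30.8 10.2] 88.1 z [0.1   0.117 0.123] mean [ 0.505 -0.003  0.115]
bus/ele
[157, 172, 44, 45, 1215] rect [715.6 284.1] [72.1 70.1] 43.2 z [0.046 0.09  0.178] mean [0.711 0.28  0.097]
[158, 237, 53, 55, 1354] rect [575.7 284.4] [123.6  50.3] 40.2 z [0.04  0.059 0.063] mean [0.573 0.28  0.057]
[107, 2
[... 768 characters left out ...]
 0.377 0.109]
[108, 297, 23, 23, 249] rect [485.4 399.4] [39.2 38.9] 55.8 z [0.101 0.106 0.111] mean [0.486 0.398 0.106]
crank
[288, 295, 37, 39, 421] rect [459.   19.5] [73.4 80.5] 88.8 z [0.045 0.052 0.123] mean [0.466 0.04  0.063]
wheel
[273, 267, 59, 38, 1303] rect [520.6  27.9] [ 78.8 128.6] 0.1 z [0.024 0.102 0.128] mean [0.527 0.027 0.091]
bin
[447, 289, 114, 109, 2185] rect [ 395.1 -369.1] [200.4 202.6] 1.6 z [0.122 0.146 0.152] mean [ 0.384 -0.379  0.141]
pl
[429, 216, 23, 23, 397] rect [ 635.8 -267.4] [46.5 45.8] 69.2 z [0.08  0.085 0.089] mean [ 0.635 -0.267  0.085]
lens
[427, 155, 37, 36, 989] rect [ 754.5 -287.4] [74.  74.7] 25.9 z [0.079 0.085 0.089] mean [ 0.753 -0.285  0.085]
```

View pics/t_l.png

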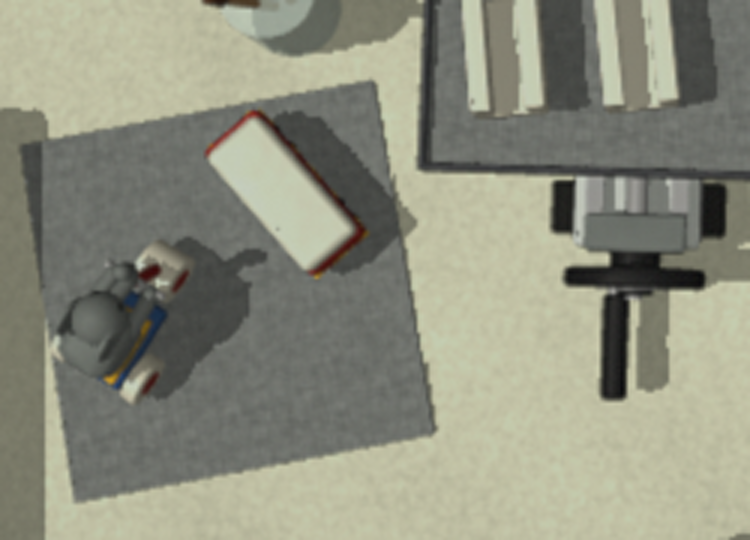

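```bash
python3 - <<'E'
from h import *
C,W=cloud("scene")
cv2.imwrite("pics/s_l.png",cv2.resize(C[150:290,280:480],None,fx=4,fy=4,interpolation=cv2.INTER_CUBIC))
blobs(W,sel(W,.35,.6,.3,.5,.02,.25))
blobs(W,sel(W,.4,.7,.2,.35,.02,.065))
print(env.observe()["time_s"])
E
```

```text
[389, 167, 30, 40, 699] rect [489.8 385. ] [ 77.5 104. ] 43.2 z [0.024 0.059 0.105] mean [0.496 0.385 0.06 ]
[404, 208, 17, 6, 47] rect [582.8 310.7] [40.9 25.4] 18.9 z [0.055 0.058 0.061] mean [0.588 0.311 0.058]
[381, 206, 45, 25, 756] rect [579.4 283.8] [121.5  54.6] 39.9 z [0.027 0.055 0.06 ] mean [0.59  0.282 0.05 ]
1.45
```

View pics/s_l.png

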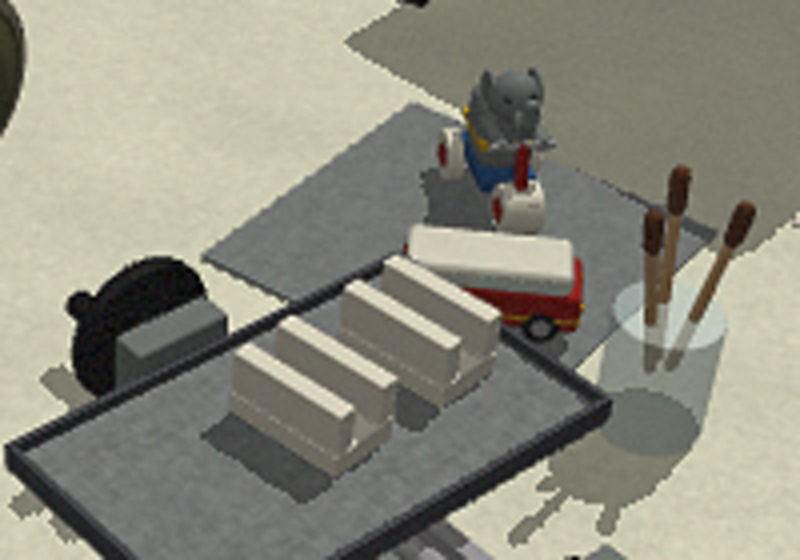

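```bash
cat > pl.py <<'E'
import sys,math,numpy as np
from rig import env
# usage: pl.py x y z yaw  -> rz rows then shift rows in tool axes (yaw mod 180 nearest unless 'e')
s=env.observe();p=s["position"];R=np.array(s["tool_rot"])
yaw=math.degrees(math.atan2(R[1,0],R[0,0]))
print("t",round(s["time_s"],2),"pos",np.round(p,4),"yaw",round(yaw,2),"z-axis",np.round(R[:,2],3),"q6",round(s["q"][5],1),"w",round(s["grip_width"],4),"F",np.round(s["ft_force"],1))
a=list(map(float,sys.argv[1:5]))
if a:
    d=a[3]-yaw
    m=360 if 'e' in sys.argv else 180
    d-=m*round(d/m)
    n=max(1,math.ceil(abs(math.radians(d))/.17))
    print("rz total %.4f rad: %d rows of %.4f"%(-math.radians(d),n,-math.radians(d)/n))
    Y=math.radians(yaw+d)
    X=np.array([math.cos(Y),math.sin(Y),0]);Yt=np.array([math.sin(Y),-math.cos(Y),0])
    D=np.array(a[:3])-p
    v=np.array([D@X,D@Yt,-D[2]])
    k=max(1,math.ceil(np.linalg.norm(v)/.05))
    print("shift tot",np.round(v,4),"rows",k,"each",np.round(v/k,4))
E
python3 pl.py .659 .024 .245 4
```

```text
t 1.45 pos [ 0.2411 -0.4943  0.2453] yaw 26.0 z-axis [-0.  0. -1.] q6 -12.3 w 0.0852 F [-0.9  0.  -0.8]
rz total 0.3840 rad: 3 rows of 0.1280
shift tot [ 4.530e-01 -4.879e-01  3.000e-04] rows 14 each [ 0.0324 -0.0349  0.    ]
```

Request:
{"name": "play_rows", "arguments": {
  "commands": [
    {"rz":0.128,"grip":-0.6},
    {"rz":0.128,"grip":-0.6},
    {"rz":0.128,"grip":-0.6},
    {"x":0.0324,"y":-0.0349,"grip":-0.6},
    {"x":0.0324,"y":-0.0349,"grip":-0.6},
    {"x":0.0324,"y":-0.0349,"grip":-0.6},
    {"x":0.0324,"y":-0.0349,"grip":-0.6},
    {"x":0.0324,"y":-0.0349,"grip":-0.6},
    {"x":0.0324,"y":-0.0349,"grip":-0.6},
    {"x":0.0324,"y":-0.0349,"grip":-0.6},
    {"x":0.0324,"y":-0.0349,"grip":-0.6},
    {"x":0.0324,"y":-0.0349,"grip":-0.6}
  ],
  "squeeze": 25
}}

```text
invalid input at $.commands[0]: expected keys grip, x, y, z, rx, ry, rz
```

Request:
{"name": "play_rows", "arguments": {
  "commands": [
    {"x":0.0324,"y":-0.0349,"grip":-0.6},
    {"x":0.0324,"y":-0.0349,"grip":-0.6},
    {"x":0.0324,"y":-0.0349,"grip":-0.6},
    {"x":0.0324,"y":-0.0349,"grip":-0.6},
    {"x":0.0324,"y":-0.0349,"grip":-0.6},
    {"grip":-0.6},
    {"grip":-0.6}
  ]
}}

```text
invalid input at $.commands[0]: expected keys grip, x, y, z, rx, ry, rz
```

```bash
python3 pl.py .659 .024 .137 4; python3 - <<'E'
from h import *
C,W=cloud("wrist");cv2.imwrite("pics/w1.png",C)
print("foam");blobs(W,sel(W,.5,.8,-.17,.2,.14,.17))
blobs(W,sel(W,.5,.8,-.17,.2,.10,.2),300)
E
```

```text
t 1.45 pos [ 0.2411 -0.4943  0.2453] yaw 26.0 z-axis [-0.  0. -1.] q6 -12.3 w 0.0852 F [-0.9  0.  -0.8]
rz total 0.3840 rad: 3 rows of 0.1280
shift tot [ 0.453  -0.4879  0.1083] rows 14 each [ 0.0324 -0.0349  0.0077]
foam
```

View pics/w1.png

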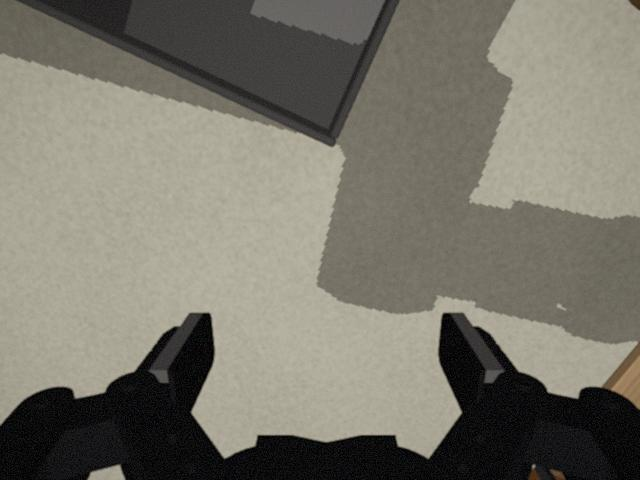

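Nothing moved: every row must carry all seven keys.

Request:
{"name": "play_rows", "arguments": {
  "commands": [
    {"x":0,"y":0,"z":0,"rx":0,"ry":0,"rz":0.128,"grip":-0.6},
    {"x":0,"y":0,"z":0,"rx":0,"ry":0,"rz":0.128,"grip":-0.6},
    {"x":0,"y":0,"z":0,"rx":0,"ry":0,"rz":0.128,"grip":-0.6},
    {"x":0.0378,"y":-0.0407,"z":0,"rx":0,"ry":0,"rz":0,"grip":-0.6},
    {"x":0.0378,"y":-0.0407,"z":0,"rx":0,"ry":0,"rz":0,"grip":-0.6},
    {"x":0.0378,"y":-0.0407,"z":0,"rx":0,"ry":0,"rz":0,"grip":-0.6},
    {"x":0.0378,"y":-0.0407,"z":0,"rx":0,"ry":0,"rz":0,"grip":-0.6},
    {"x":0.0378,"y":-0.0407,"z":0,"rx":0,"ry":0,"rz":0,"grip":-0.6},
    {"x":0.0378,"y":-0.0407,"z":0,"rx":0,"ry":0,"rz":0,"grip":-0.6}
  ],
  "squeeze": 25
}}

```text
time_s: 2.62
position: [0.4513, -0.2334, 0.2455]
tool_rot: [[0.998, 0.07, 0.0], [0.07, -0.998, -0.0], [0.0, 0.0, -1.0]]
ft_force: [0.6, -0.2, 0.3]
grip_width: 0.068
```

Request:
{"name": "play_rows", "arguments": {
  "commands": [
    {"x":0.0378,"y":-0.0407,"z":0,"rx":0,"ry":0,"rz":0,"grip":-0.6},
    {"x":0.0378,"y":-0.0407,"z":0,"rx":0,"ry":0,"rz":0,"grip":-0.6},
    {"x":0.0378,"y":-0.0407,"z":0,"rx":0,"ry":0,"rz":0,"grip":-0.6},
    {"x":0.0378,"y":-0.0407,"z":0,"rx":0,"ry":0,"rz":0,"grip":-0.6},
    {"x":0.0378,"y":-0.0407,"z":0,"rx":0,"ry":0,"rz":0,"grip":-0.6},
    {"x":0.0378,"y":-0.0407,"z":0,"rx":0,"ry":0,"rz":0,"grip":-0.6},
    {"x":0,"y":0,"z":0,"rx":0,"ry":0,"rz":0,"grip":-0.6},
    {"x":0,"y":0,"z":0,"rx":0,"ry":0,"rz":0,"grip":-0.6}
  ]
}}

```text
time_s: 3.62
position: [0.6593, 0.0243, 0.2451]
tool_rot: [[0.998, 0.07, -0.001], [0.07, -0.998, -0.0], [-0.001, 0.0, -1.0]]
ft_force: [-0.1, 0.2, -0.0]
grip_width: 0.0682
```

```bash
python3 pl.py .659 .024 .137 4; python3 - <<'E'
from h import *
C,W=cloud("wrist");cv2.imwrite("pics/w1.png",C)
print("foam");blobs(W,sel(W,.5,.8,-.17,.2,.14,.17))
C,W=cloud("top");cv2.imwrite("pics/t1.png",C)
E
```

```text
t 3.62 pos [0.6593 0.0243 0.2451] yaw 4.0 z-axis [-0.001 -0.    -1.   ] q6 77.9 w 0.0682 F [-0.1  0.2 -0. ]
rz total 0.0001 rad: 1 rows of 0.0001
shift tot [-0.0003  0.0002  0.1081] rows 3 each [-0.0001  0.0001  0.036 ]
foam
[129, 176, 47, 130, 3955] rect [656.4 131. ] [79.9 14.9] 3.3 z [0.142 0.153 0.154] mean [0.659 0.129 0.151]
[192, 177, 38, 130, 3577] rect [658.4  95.5] [80.  15.1] 3.5 z [0.143 0.153 0.154] mean [0.662 0.094 0.152]
[283, 184, 27, 129, 3053] rect [657.9  42.9] [80.2 14.1] 4.1 z [0.149 0.153 0.154] mean [0.661 0.043 0.152]
[343, 184, 26, 128, 3041] rect [660.8   7. ] [79.7 14.2] 4.1 z [0.149 0.153 0.154] mean [0.664 0.008 0.152]
```

View pics/w1.png

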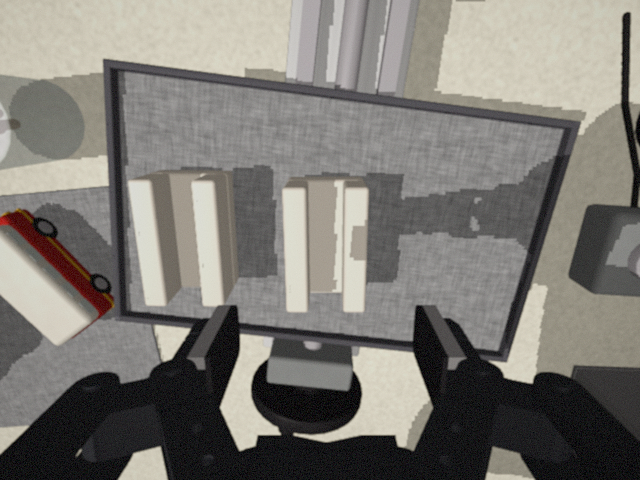

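The wrist view confirms the foam is centred at about (.659,.025) with yaw 4°. I'll descend, grip and lift.

Request:
{"name": "play_rows", "arguments": {
  "commands": [
    {"x":0,"y":-0.001,"z":0.04,"rx":0,"ry":0,"rz":0,"grip":-0.6},
    {"x":0,"y":0,"z":0.038,"rx":0,"ry":0,"rz":0,"grip":-0.6},
    {"x":0,"y":0,"z":0.03,"rx":0,"ry":0,"rz":0,"grip":-0.6},
    {"x":0,"y":0,"z":0,"rx":0,"ry":0,"rz":0,"grip":-0.6},
    {"x":0,"y":0,"z":0,"rx":0,"ry":0,"rz":0,"grip":1},
    {"x":0,"y":0,"z":0,"rx":0,"ry":0,"rz":0,"grip":1},
    {"x":0,"y":0,"z":0,"rx":0,"ry":0,"rz":0,"grip":1},
    {"x":0,"y":0,"z":0,"rx":0,"ry":0,"rz":0,"grip":1},
    {"x":0,"y":0,"z":-0.03,"rx":0,"ry":0,"rz":0,"grip":1},
    {"x":0,"y":0,"z":-0.05,"rx":0,"ry":0,"rz":0,"grip":1},
    {"x":0,"y":0,"z":-0.05,"rx":0,"ry":0,"rz":0,"grip":1}
  ],
  "squeeze": 25
}}

```text
time_s: 5.1
position: [0.6592, 0.0256, 0.2694]
tool_rot: [[0.998, 0.07, 0.001], [0.07, -0.998, -0.0], [0.001, 0.0, -1.0]]
ft_force: [0.8, -0.9, 0.1]
grip_width: 0.0496
```

```bash
python3 pl.py .395 -.369 .265 4
```

```text
t 5.1 pos [0.6592 0.0256 0.2694] yaw 4.0 z-axis [ 0.001 -0.    -1.   ] q6 78.0 w 0.0496 F [ 0.8 -0.9  0.1]
rz total 0.0000 rad: 1 rows of 0.0000
shift tot [-0.2911  0.3752  0.0044] rows 10 each [-0.0291  0.0375  0.0004]
```

Request:
{"name": "play_rows", "arguments": {
  "commands": [
    {"x":-0.0291,"y":0.0389,"z":0,"rx":0,"ry":0,"rz":0,"grip":1},
    {"x":-0.0291,"y":0.0389,"z":0,"rx":0,"ry":0,"rz":0,"grip":1},
    {"x":-0.0291,"y":0.0389,"z":0,"rx":0,"ry":0,"rz":0,"grip":1},
    {"x":-0.0291,"y":0.0389,"z":0,"rx":0,"ry":0,"rz":0,"grip":1},
    {"x":-0.0291,"y":0.0389,"z":0,"rx":0,"ry":0,"rz":0,"grip":1},
    {"x":-0.0291,"y":0.0389,"z":0,"rx":0,"ry":0,"rz":0,"grip":1},
    {"x":-0.0291,"y":0.0389,"z":0,"rx":0,"ry":0,"rz":0,"grip":1},
    {"x":-0.0291,"y":0.0389,"z":0,"rx":0,"ry":0,"rz":0,"grip":1},
    {"x":-0.0291,"y":0.0389,"z":0,"rx":0,"ry":0,"rz":0,"grip":1},
    {"x":-0.0291,"y":0.0389,"z":0,"rx":0,"ry":0,"rz":0,"grip":1},
    {"x":0,"y":0,"z":0,"rx":0,"ry":0,"rz":0,"grip":1}
  ]
}}

```text
time_s: 6.48
position: [0.3947, -0.3851, 0.2676]
tool_rot: [[0.998, 0.066, 0.0], [0.066, -0.998, -0.001], [0.0, 0.001, -1.0]]
ft_force: [0.0, 0.7, -0.1]
grip_width: 0.0498
```

```bash
python3 pl.py .395 -.385 .12 4
```

```text
t 6.47 pos [ 0.3947 -0.3851  0.2676] yaw 3.77 z-axis [ 0.    -0.001 -1.   ] q6 29.6 w 0.0498 F [ 0.   0.7 -0.1]
rz total -0.0040 rad: 1 rows of -0.0040
shift tot [ 3.000e-04 -1.000e-04  1.476e-01] rows 3 each [ 0.0001 -0.      0.0492]
```

Request:
{"name": "play_rows", "arguments": {
  "commands": [
    {"x":0,"y":0,"z":0.049,"rx":0,"ry":0,"rz":0,"grip":1},
    {"x":0,"y":0,"z":0.049,"rx":0,"ry":0,"rz":0,"grip":1},
    {"x":0,"y":0,"z":0.045,"rx":0,"ry":0,"rz":0,"grip":1},
    {"x":0,"y":0,"z":0,"rx":0,"ry":0,"rz":0,"grip":-0.6},
    {"x":0,"y":0,"z":0,"rx":0,"ry":0,"rz":0,"grip":-0.6},
    {"x":0,"y":0,"z":0,"rx":0,"ry":0,"rz":0,"grip":-0.6},
    {"x":0,"y":0,"z":-0.05,"rx":0,"ry":0,"rz":0,"grip":-0.6},
    {"x":0,"y":0,"z":-0.05,"rx":0,"ry":0,"rz":0,"grip":-0.6},
    {"x":0,"y":0,"z":-0.05,"rx":0,"ry":0,"rz":0,"grip":-0.6}
  ]
}}

```text
time_s: 7.6
position: [0.3962, -0.3826, 0.2776]
tool_rot: [[0.998, 0.07, 0.001], [0.07, -0.998, -0.002], [0.001, 0.002, -1.0]]
ft_force: [0.7, -0.2, -0.7]
grip_width: 0.0686
```

```bash
python3 - <<'E'
from h import *
C,W=cloud("top");cv2.imwrite("pics/t2.png",C)
print("foam");blobs(W,sel(W,.5,.8,-.17,.2,.14,.17))
C,W=cloud("wrist");cv2.imwrite("pics/w2.png",C)
C,W=cloud("scene")
print("foam");blobs(W,sel(W,.5,.8,-.17,.2,.14,.17))
E
python3 pl.py .658 .113 .245 3.5
```

```text
foam
[262, 196, 10, 41, 297] rect [658.2  94.1] [80.4 14. ] 3.4 z [0.147 0.153 0.156] mean [0.657 0.094 0.152]
[244, 198, 10, 40, 302] rect [655.5 130. ] [79.3 14.2] 3.2 z [0.146 0.152 0.156] mean [0.655 0.129 0.152]
foam
[375, 214, 31, 20, 234] rect [657.9 128.9] [82.6 18.3] 2.0 z [0.141 0.15  0.153] mean [0.661 0.127 0.148]
[365, 220, 31, 22, 241] rect [660.2  92.9] [81.9 18.5] 4.7 z [0.141 0.15  0.153] mean [0.663 0.092 0.149]
t 7.75 pos [ 0.3968 -0.3833  0.2782] yaw 4.0 z-axis [ 0.004 -0.006 -1.   ] q6 29.7 w 0.0683 F [ 0.1  0.1 -0.3]
rz total 0.0088 rad: 1 rows of 0.0088
shift tot [ 0.2911 -0.4794  0.0332] rows 12 each [ 0.0243 -0.04    0.0028]
```

View pics/t2.png

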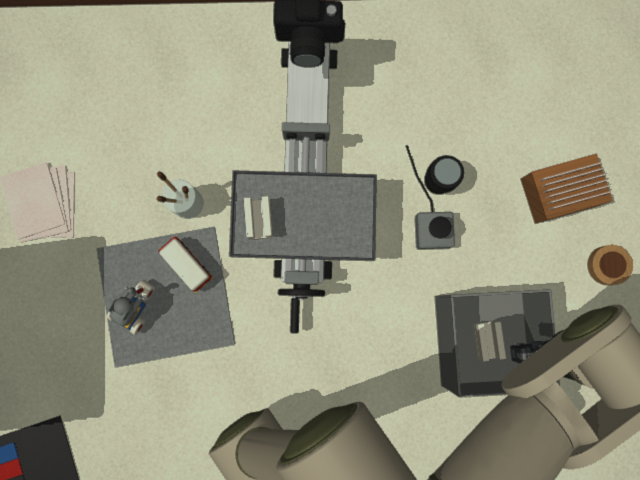

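Foam A lies in the bin at (492,340). Foam B hasn't moved.

Request:
{"name": "play_rows", "arguments": {
  "commands": [
    {"x":0.0243,"y":-0.04,"z":0.0,"rx":0,"ry":0,"rz":0.0088,"grip":-0.6},
    {"x":0.0243,"y":-0.04,"z":0.0,"rx":0,"ry":0,"rz":0,"grip":-0.6},
    {"x":0.0243,"y":-0.04,"z":0.0,"rx":0,"ry":0,"rz":0,"grip":-0.6},
    {"x":0.0243,"y":-0.04,"z":0.0,"rx":0,"ry":0,"rz":0,"grip":-0.6},
    {"x":0.0243,"y":-0.04,"z":0.0,"rx":0,"ry":0,"rz":0,"grip":-0.6},
    {"x":0.0243,"y":-0.04,"z":0.0,"rx":0,"ry":0,"rz":0,"grip":-0.6},
    {"x":0.0243,"y":-0.04,"z":0.0,"rx":0,"ry":0,"rz":0,"grip":-0.6},
    {"x":0.0243,"y":-0.04,"z":0.0,"rx":0,"ry":0,"rz":0,"grip":-0.6},
    {"x":0.0243,"y":-0.04,"z":0.0,"rx":0,"ry":0,"rz":0,"grip":-0.6},
    {"x":0.0243,"y":-0.04,"z":0.01,"rx":0,"ry":0,"rz":0,"grip":-0.6},
    {"x":0.0243,"y":-0.04,"z":0.01,"rx":0,"ry":0,"rz":0,"grip":-0.6},
    {"x":0.0243,"y":-0.04,"z":0.013,"rx":0,"ry":0,"rz":0,"grip":-0.6}
  ]
}}

```text
time_s: 9.25
position: [0.6581, 0.1157, 0.2408]
tool_rot: [[0.998, 0.061, -0.0], [0.061, -0.998, 0.0], [-0.0, -0.0, -1.0]]
ft_force: [0.2, -0.4, 0.1]
grip_width: 0.0684
```

```bash
python3 - <<'E'
from h import *
C,W=cloud("wrist")
print("foam");blobs(W,sel(W,.5,.8,-.17,.2,.14,.17))
E
python3 pl.py .658 .113 .137 3.5
```

```text
foam
[287, 187, 27, 130, 3119] rect [656.2 131.5] [80.2 14.2] 3.3 z [0.15  0.153 0.154] mean [0.66  0.131 0.152]
[347, 187, 28, 130, 3163] rect [658.5  95.5] [79.7 14.2] 3.3 z [0.149 0.153 0.154] mean [0.662 0.096 0.152]
t 9.3 pos [0.6587 0.1205 0.2378] yaw 3.72 z-axis [-0.003  0.002 -1.   ] q6 86.5 w 0.0682 F [-2.4  3.5 -2.9]
rz total 0.0038 rad: 1 rows of 0.0038
shift tot [-0.0011  0.0075  0.1008] rows 3 each [-0.0004  0.0025  0.0336]
```

Request:
{"name": "play_rows", "arguments": {
  "commands": [
    {"x":0,"y":0,"z":0,"rx":0,"ry":0,"rz":0,"grip":-0.6},
    {"x":0,"y":0,"z":0,"rx":0,"ry":0,"rz":0,"grip":-0.6}
  ]
}}

```text
time_s: 9.55
position: [0.6575, 0.1134, 0.2417]
tool_rot: [[0.998, 0.06, 0.0], [0.06, -0.998, -0.0], [0.0, 0.0, -1.0]]
ft_force: [-0.9, -1.0, 1.2]
grip_width: 0.0683
```

```bash
python3 pl.py .6575 .1135 .137 3.4
```

```text
t 9.55 pos [0.6575 0.1134 0.2417] yaw 3.45 z-axis [ 0. -0. -1.] q6 86.2 w 0.0683 F [-0.9 -1.   1.2]
rz total 0.0008 rad: 1 rows of 0.0008
shift tot [ 0.000e+00 -1.000e-04  1.047e-01] rows 3 each [ 0.     -0.      0.0349]
```

Request:
{"name": "play_rows", "arguments": {
  "commands": [
    {"x":0,"y":0,"z":0.04,"rx":0,"ry":0,"rz":0,"grip":-0.6},
    {"x":0,"y":0,"z":0.035,"rx":0,"ry":0,"rz":0,"grip":-0.6},
    {"x":0,"y":0,"z":0.03,"rx":0,"ry":0,"rz":0,"grip":-0.6},
    {"x":0,"y":0,"z":0,"rx":0,"ry":0,"rz":0,"grip":-0.6},
    {"x":0,"y":0,"z":0,"rx":0,"ry":0,"rz":0,"grip":1},
    {"x":0,"y":0,"z":0,"rx":0,"ry":0,"rz":0,"grip":1},
    {"x":0,"y":0,"z":0,"rx":0,"ry":0,"rz":0,"grip":1},
    {"x":0,"y":0,"z":0,"rx":0,"ry":0,"rz":0,"grip":1},
    {"x":0,"y":0,"z":-0.03,"rx":0,"ry":0,"rz":0,"grip":1},
    {"x":0,"y":0,"z":-0.05,"rx":0,"ry":0,"rz":0,"grip":1},
    {"x":0,"y":0,"z":-0.05,"rx":0,"ry":0,"rz":0,"grip":1},
    {"x":0,"y":0,"z":0,"rx":0,"ry":0,"rz":0,"grip":1}
  ]
}}

```text
time_s: 11.05
position: [0.6587, 0.1144, 0.2717]
tool_rot: [[0.998, 0.061, 0.01], [0.061, -0.998, 0.0], [0.01, 0.001, -1.0]]
ft_force: [-0.2, -0.2, -0.8]
grip_width: 0.0497
```

```bash
python3 pl.py .395 -.345 .265 3.5
```

```text
t 11.05 pos [0.6587 0.1144 0.2717] yaw 3.51 z-axis [ 0.01  0.   -1.  ] q6 86.2 w 0.0497 F [-0.2 -0.2 -0.8]
rz total 0.0001 rad: 1 rows of 0.0001
shift tot [-0.2912  0.4424  0.0067] rows 11 each [-0.0265  0.0402  0.0006]
```

Request:
{"name": "play_rows", "arguments": {
  "commands": [
    {"x":-0.0265,"y":0.0402,"z":0,"rx":0,"ry":0,"rz":0,"grip":1},
    {"x":-0.0265,"y":0.0402,"z":0,"rx":0,"ry":0,"rz":0,"grip":1},
    {"x":-0.0265,"y":0.0402,"z":0,"rx":0,"ry":0,"rz":0,"grip":1},
    {"x":-0.0265,"y":0.0402,"z":0,"rx":0,"ry":0,"rz":0,"grip":1},
    {"x":-0.0265,"y":0.0402,"z":0,"rx":0,"ry":0,"rz":0,"grip":1},
    {"x":-0.0265,"y":0.0402,"z":0,"rx":0,"ry":0,"rz":0,"grip":1},
    {"x":-0.0265,"y":0.0402,"z":0,"rx":0,"ry":0,"rz":0,"grip":1},
    {"x":-0.0265,"y":0.0402,"z":0,"rx":0,"ry":0,"rz":0,"grip":1},
    {"x":-0.0265,"y":0.0402,"z":0,"rx":0,"ry":0,"rz":0,"grip":1},
    {"x":-0.0265,"y":0.0402,"z":0,"rx":0,"ry":0,"rz":0,"grip":1},
    {"x":-0.0265,"y":0.0402,"z":0,"rx":0,"ry":0,"rz":0,"grip":1},
    {"x":0,"y":0,"z":0,"rx":0,"ry":0,"rz":0,"grip":1}
  ]
}}

```text
time_s: 12.55
position: [0.3921, -0.3469, 0.2655]
tool_rot: [[0.998, 0.057, -0.001], [0.057, -0.998, 0.001], [-0.001, -0.001, -1.0]]
ft_force: [0.3, 0.9, -1.5]
grip_width: 0.0498
```

```bash
python3 pl.py .395 -.345 .14 4; python3 - <<'E'
from h import *
C,W=cloud("wrist");cv2.imwrite("pics/w3.png",C)
E
```

```text
t 12.55 pos [ 0.3921 -0.3469  0.2655] yaw 3.27 z-axis [-0.001  0.001 -1.   ] q6 32.3 w 0.0498 F [ 0.3  0.9 -1.5]
rz total -0.0128 rad: 1 rows of -0.0128
shift tot [ 0.003  -0.0017  0.1255] rows 3 each [ 0.001  -0.0006  0.0418]
```

View pics/w3.png

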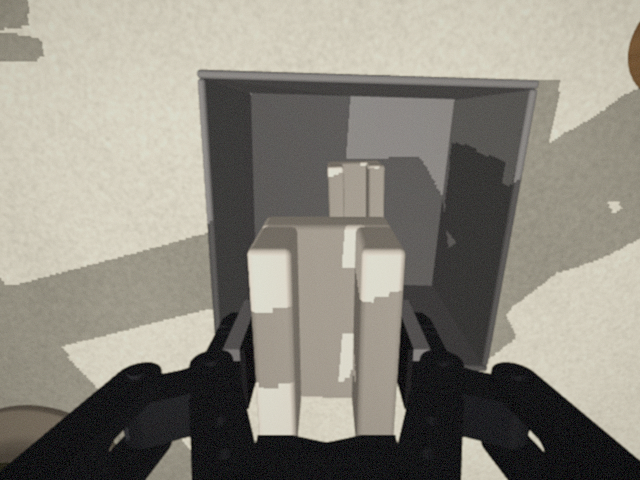

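Request:
{"name": "play_rows", "arguments": {
  "commands": [
    {"x":0.001,"y":-0.01,"z":0.045,"rx":0,"ry":0,"rz":0,"grip":1},
    {"x":0,"y":0,"z":0.045,"rx":0,"ry":0,"rz":0,"grip":1},
    {"x":0,"y":0,"z":0.035,"rx":0,"ry":0,"rz":0,"grip":1},
    {"x":0,"y":0,"z":0,"rx":0,"ry":0,"rz":0,"grip":-0.6},
    {"x":0,"y":0,"z":0,"rx":0,"ry":0,"rz":0,"grip":-0.6},
    {"x":0,"y":0,"z":0,"rx":0,"ry":0,"rz":0,"grip":-0.6},
    {"x":0,"y":0,"z":-0.05,"rx":0,"ry":0,"rz":0,"grip":-0.6},
    {"x":0,"y":0,"z":-0.05,"rx":0,"ry":0,"rz":0,"grip":-0.6},
    {"x":0,"y":0,"z":-0.05,"rx":0,"ry":0,"rz":0,"grip":-0.6}
  ]
}}

```text
time_s: 13.72
position: [0.394, -0.3346, 0.2942]
tool_rot: [[0.998, 0.061, 0.001], [0.061, -0.998, -0.002], [0.001, 0.002, -1.0]]
ft_force: [0.2, -0.5, 0.5]
grip_width: 0.0679
```

```bash
python3 - <<'E'
from h import *
C,W=cloud("top");cv2.imwrite("pics/t3.png",C)
print("bus");blobs(W,sel(W,.45,.70,.15,.36,.045,.066))
C,W=cloud("wrist");cv2.imwrite("pics/w4.png",C)
E
python3 pl.py .572 .283 .245 40
```

```text
bus
[176, 206, 22, 10, 54] rect [686.3 272.9] [10.  47.3] 22.1 z [0.046 0.056 0.065] mean [0.687 0.27  0.055]
[159, 239, 51, 52, 1214] rect [574.9 283.7] [120.1  49.7] 39.7 z [0.054 0.059 0.063] mean [0.573 0.281 0.059]
t 13.82 pos [ 0.3951 -0.3358  0.2978] yaw 3.51 z-axis [ 0.007 -0.01  -1.   ] q6 33.0 w 0.0683 F [ 0.7 -0.9 -0.5]
rz total -0.6369 rad: 4 rows of -0.1592
shift tot [ 0.5333 -0.3603  0.0528] rows 13 each [ 0.041  -0.0277  0.0041]
```

View pics/t3.png

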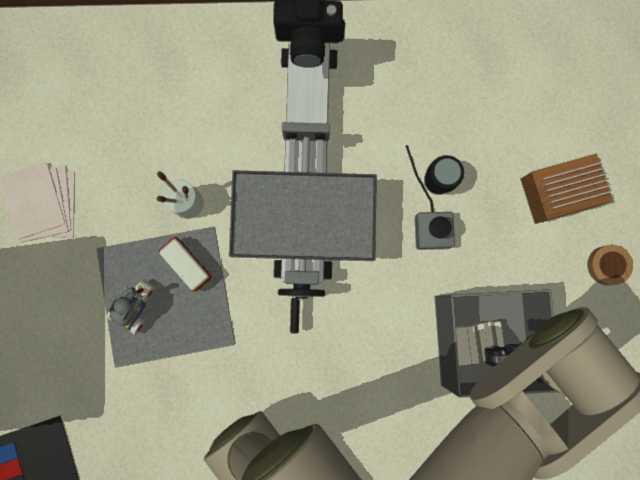

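View pics/w4.png

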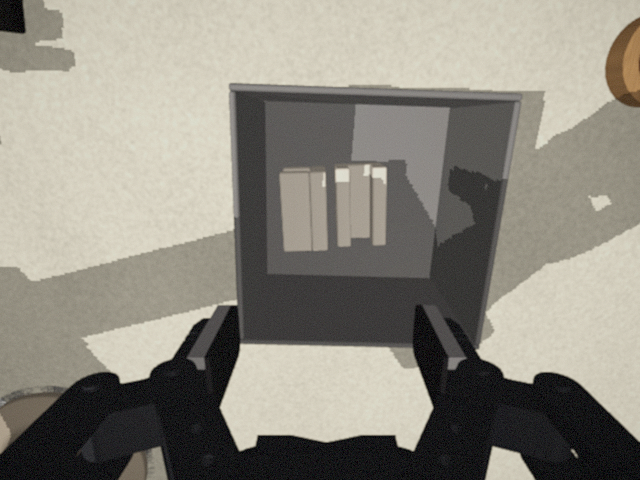

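Request:
{"name": "play_rows", "arguments": {
  "commands": [
    {"x":0,"y":0,"z":0,"rx":0,"ry":0,"rz":-0.159,"grip":-0.6},
    {"x":0,"y":0,"z":0,"rx":0,"ry":0,"rz":-0.159,"grip":-0.6},
    {"x":0,"y":0,"z":0,"rx":0,"ry":0,"rz":-0.159,"grip":-0.6},
    {"x":0,"y":0,"z":0,"rx":0,"ry":0,"rz":-0.159,"grip":-0.6},
    {"x":0.044,"y":-0.03,"z":0,"rx":0,"ry":0,"rz":0,"grip":-0.6},
    {"x":0.044,"y":-0.03,"z":0,"rx":0,"ry":0,"rz":0,"grip":-0.6},
    {"x":0.044,"y":-0.03,"z":0,"rx":0,"ry":0,"rz":0,"grip":-0.6},
    {"x":0.044,"y":-0.03,"z":0,"rx":0,"ry":0,"rz":0,"grip":-0.6},
    {"x":0.044,"y":-0.03,"z":0,"rx":0,"ry":0,"rz":0,"grip":-0.6},
    {"x":0.044,"y":-0.03,"z":0,"rx":0,"ry":0,"rz":0,"grip":-0.6}
  ]
}}

```text
time_s: 15.08
position: [0.4811, -0.0256, 0.2919]
tool_rot: [[0.767, 0.642, 0.001], [0.642, -0.767, -0.0], [0.001, 0.001, -1.0]]
ft_force: [0.2, -1.2, -0.6]
grip_width: 0.0686
```

Request:
{"name": "play_rows", "arguments": {
  "commands": [
    {"x":0.044,"y":-0.03,"z":0,"rx":0,"ry":0,"rz":0,"grip":-0.6},
    {"x":0.044,"y":-0.03,"z":0,"rx":0,"ry":0,"rz":0,"grip":-0.6},
    {"x":0.044,"y":-0.03,"z":0,"rx":0,"ry":0,"rz":0,"grip":-0.6},
    {"x":0.044,"y":-0.03,"z":0.013,"rx":0,"ry":0,"rz":0,"grip":-0.6},
    {"x":0.044,"y":-0.03,"z":0.02,"rx":0,"ry":0,"rz":0,"grip":-0.6},
    {"x":0.044,"y":-0.03,"z":0.02,"rx":0,"ry":0,"rz":0,"grip":-0.6},
    {"x":0,"y":0,"z":0,"rx":0,"ry":0,"rz":0,"grip":-0.6},
    {"x":0,"y":0,"z":0,"rx":0,"ry":0,"rz":0,"grip":-0.6},
    {"x":0,"y":0,"z":0,"rx":0,"ry":0,"rz":0,"grip":-0.6}
  ]
}}

```text
time_s: 16.2
position: [0.568, 0.2791, 0.2394]
tool_rot: [[0.768, 0.641, 0.002], [0.641, -0.768, 0.0], [0.001, 0.001, -1.0]]
ft_force: [-0.4, -0.5, 0.4]
grip_width: 0.0687
```

```bash
python3 - <<'E'
from h import *
C,W=cloud("wrist");cv2.imwrite("pics/w5.png",C)
print("bus");blobs(W,sel(W,.45,.69,.15,.40,.05,.068))
print("eleph");blobs(W,sel(W,.3,.65,.3,.5,.02,.13))
E
python3 pl.py .5735 .283 .035 40
```

```text
bus
[398, 65, 47, 48, 272] rect [684.  288.6] [45.9  8.5] 85.7 z [0.051 0.059 0.067] mean [0.683 0.292 0.059]
[295, 137, 62, 136, 7900] rect [573.2 284.1] [113.3  48.6] 40.1 z [0.057 0.06  0.061] mean [0.576 0.287 0.059]
[179, 178, 22, 17, 195] rect [519.4 379.8] [10.   9.3] 62.9 z [0.051 0.059 0.067] mean [0.519 0.38  0.059]
[157, 206, 10, 5, 36] rect [489.6 387. ] [3.7 1.7] 52.0 z [0.054 0.06  0.068] mean [0.49  0.387 0.061]
eleph
[295, 125, 61, 88, 3197] rect [597.2 304.4] [68.3 49.1] 40.5 z [0.042 0.059 0.061] mean [0.602 0.315 0.055]
[80, 156, 152, 92, 8498] rect [491.3 397.2] [ 72.5 109. ] 57.4 z [0.031 0.077 0.11 ] mean [0.497 0.396 0.074]
t 16.25 pos [0.5681 0.2791 0.2394] yaw 39.85 z-axis [ 0.002  0.    -1.   ] q6 65.6 w 0.0683 F [-0.1 -0.5 -0.5]
rz total -0.0026 rad: 1 rows of -0.0026
shift tot [0.0067 0.0005 0.2044] rows 5 each [0.0013 0.0001 0.0409]
```

View pics/w5.png

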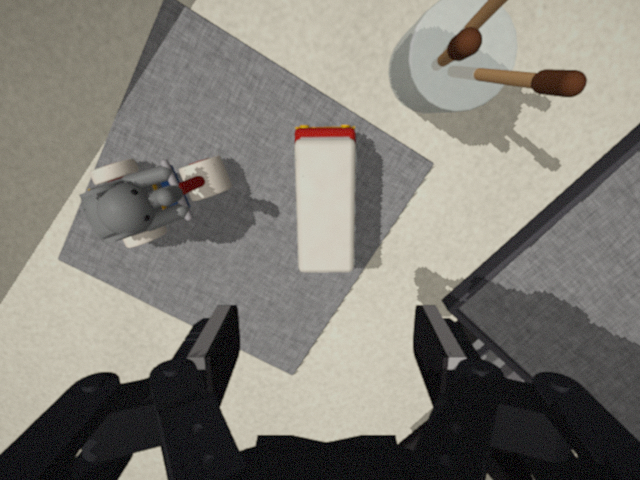

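```bash
python3 - <<'E'
from h import *
a=cv2.imread("pics/w5.png")[110:290,270:380]
b=cv2.imread("pics/top0.png")[225:300,145:225]
c=cv2.imread("pics/scene0.png")[200:240,375:430]
L=[cv2.resize(i,(int(i.shape[1]*400/i.shape[0]),400),interpolation=cv2.INTER_CUBIC) for i in (a,b)]
cv2.imwrite("pics/z1.png",np.hstack(L));cv2.imwrite("pics/z2.png",cv2.resize(c,None,fx=12,fy=12,interpolation=cv2.INTER_CUBIC))
E
```

```text
(no output)
```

View pics/z1.png

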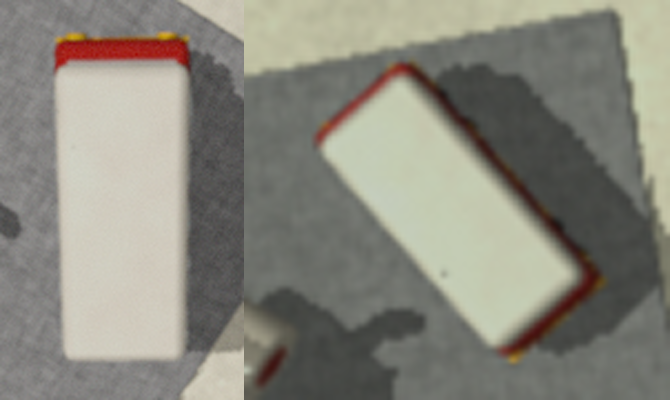

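View pics/z2.png

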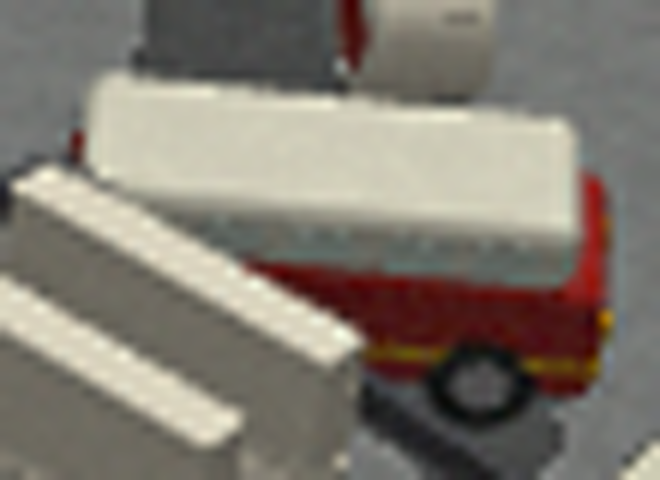

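Request:
{"name": "play_rows", "arguments": {
  "commands": [
    {"x":0.007,"y":0,"z":0.05,"rx":0,"ry":0,"rz":-0.003,"grip":-0.6},
    {"x":0,"y":0,"z":0.05,"rx":0,"ry":0,"rz":0,"grip":-0.6},
    {"x":0,"y":0,"z":0.05,"rx":0,"ry":0,"rz":0,"grip":-0.6},
    {"x":0,"y":0,"z":0.035,"rx":0,"ry":0,"rz":0,"grip":-0.6},
    {"x":0,"y":0,"z":0.0195,"rx":0,"ry":0,"rz":0,"grip":-0.6},
    {"x":0,"y":0,"z":0,"rx":0,"ry":0,"rz":0,"grip":-0.6},
    {"x":0,"y":0,"z":0,"rx":0,"ry":0,"rz":0,"grip":1},
    {"x":0,"y":0,"z":0,"rx":0,"ry":0,"rz":0,"grip":1},
    {"x":0,"y":0,"z":0,"rx":0,"ry":0,"rz":0,"grip":1},
    {"x":0,"y":0,"z":0,"rx":0,"ry":0,"rz":0,"grip":1}
  ],
  "squeeze": 45
}}

```text
time_s: 17.5
position: [0.5742, 0.2845, 0.0356]
tool_rot: [[0.765, 0.644, 0.003], [0.644, -0.765, 0.0], [0.003, 0.002, -1.0]]
ft_force: [0.7, -2.6, 6.8]
grip_width: 0.0487
```

Request:
{"name": "play_rows", "arguments": {
  "commands": [
    {"x":0,"y":0,"z":-0.02,"rx":0,"ry":0,"rz":0,"grip":1},
    {"x":0,"y":0,"z":-0.04,"rx":0,"ry":0,"rz":0,"grip":1},
    {"x":0,"y":0,"z":-0.05,"rx":0,"ry":0,"rz":0,"grip":1},
    {"x":0,"y":0,"z":-0.05,"rx":0,"ry":0,"rz":0,"grip":1},
    {"x":0,"y":0,"z":-0.04,"rx":0,"ry":0,"rz":0,"grip":1},
    {"x":0,"y":0,"z":0,"rx":0,"ry":0,"rz":0,"grip":1},
    {"x":0,"y":0,"z":0,"rx":0,"ry":0,"rz":0,"grip":1}
  ]
}}

```text
time_s: 18.38
position: [0.5727, 0.2845, 0.2328]
tool_rot: [[0.765, 0.644, -0.002], [0.644, -0.765, -0.0], [-0.002, -0.001, -1.0]]
ft_force: [-0.4, -0.1, -1.5]
grip_width: 0.0488
```

```bash
python3 - <<'E'
from h import *
C,W=cloud("wrist");cv2.imwrite("pics/w6.png",C)
E
python3 pl.py .664 .09 .235 -3
```

```text
t 18.43 pos [0.5727 0.2844 0.2323] yaw 40.11 z-axis [-0.003 -0.001 -1.   ] q6 65.7 w 0.0493 F [-0.3  0.4 -1.7]
rz total 0.7523 rad: 5 rows of 0.1505
shift tot [ 0.1014  0.1894 -0.0027] rows 5 each [ 0.0203  0.0379 -0.0005]
```

View pics/w6.png

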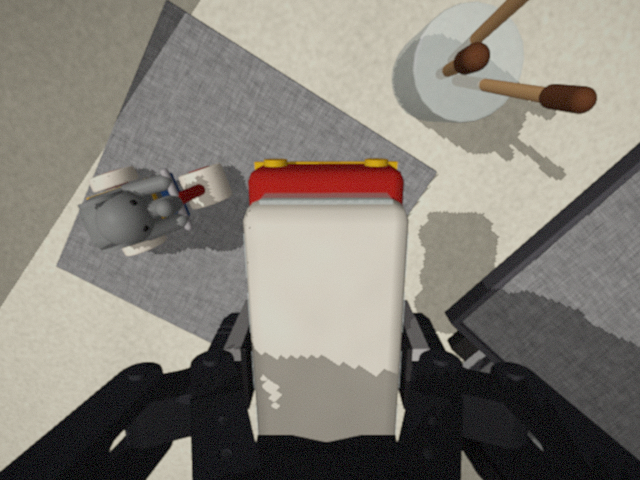

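Request:
{"name": "play_rows", "arguments": {
  "commands": [
    {"x":0,"y":0,"z":-0.02,"rx":0,"ry":0,"rz":0,"grip":1},
    {"x":0,"y":0,"z":0,"rx":0,"ry":0,"rz":0.15,"grip":1},
    {"x":0,"y":0,"z":0,"rx":0,"ry":0,"rz":0.15,"grip":1},
    {"x":0,"y":0,"z":0,"rx":0,"ry":0,"rz":0.15,"grip":1},
    {"x":0,"y":0,"z":0,"rx":0,"ry":0,"rz":0.15,"grip":1},
    {"x":0,"y":0,"z":0,"rx":0,"ry":0,"rz":0.15,"grip":1},
    {"x":0.021,"y":0.038,"z":0,"rx":0,"ry":0,"rz":0,"grip":1},
    {"x":0.021,"y":0.038,"z":0,"rx":0,"ry":0,"rz":0,"grip":1},
    {"x":0.021,"y":0.038,"z":0,"rx":0,"ry":0,"rz":0,"grip":1},
    {"x":0.021,"y":0.038,"z":0,"rx":0,"ry":0,"rz":0,"grip":1},
    {"x":0.021,"y":0.038,"z":0,"rx":0,"ry":0,"rz":0,"grip":1},
    {"x":0,"y":0,"z":0,"rx":0,"ry":0,"rz":0,"grip":1}
  ]
}}

```text
time_s: 19.92
position: [0.6693, 0.0867, 0.2514]
tool_rot: [[0.999, -0.054, -0.003], [-0.054, -0.999, -0.0], [-0.003, 0.0, -1.0]]
ft_force: [-0.1, 0.7, -0.9]
grip_width: 0.0494
```

Request:
{"name": "play_rows", "arguments": {
  "commands": [
    {"x":0,"y":0,"z":0,"rx":0,"ry":0,"rz":0,"grip":1},
    {"x":0,"y":0,"z":0,"rx":0,"ry":0,"rz":0,"grip":1}
  ]
}}

```text
time_s: 20.18
position: [0.6681, 0.0908, 0.2535]
tool_rot: [[0.999, -0.049, -0.001], [-0.049, -0.999, 0.0], [-0.001, -0.0, -1.0]]
ft_force: [0.4, 1.0, -1.4]
grip_width: 0.0491
```

```bash
python3 - <<'E'
from h import *
C,W=cloud("scene");cv2.imwrite("pics/s7.png",C)
C,W=cloud("wrist")
print("bus");blobs(W,sel(W,.55,.75,0,.2,.24,.30),500)
print("bot pts", np.nanpercentile(W[sel(W,.6,.8,.06,.12,.19,.4)][:,2],[1,5,50,99]))
C,W=cloud("top")
print("bus");blobs(W,sel(W,.55,.78,0,.2,.20,.30),100)
E
python3 pl.py .668 .09 .145 -3
```

```text
bus
[98, 158, 459, 305, 59956] rect [686.2  90. ] [116.9  93.4] 87.2 z [0.261 0.278 0.298] mean [0.688 0.09  0.279]
bot pts [0.25114473 0.2611926  0.2780799  0.32901673]
bus
[248, 206, 27, 28, 634] rect [632.3  92.6] [46.6 46.4] 88.6 z [0.264 0.278 0.281] mean [0.629 0.091 0.277]
t 20.32 pos [0.6683 0.0905 0.2539] yaw -2.8 z-axis [-0.  0. -1.] q6 90.5 w 0.049 F [ 0.1  0.5 -1. ]
rz total 0.0035 rad: 1 rows of 0.0035
shift tot [-0.0003  0.0005  0.1089] rows 3 each [-0.0001  0.0002  0.0363]
```

View pics/s7.png

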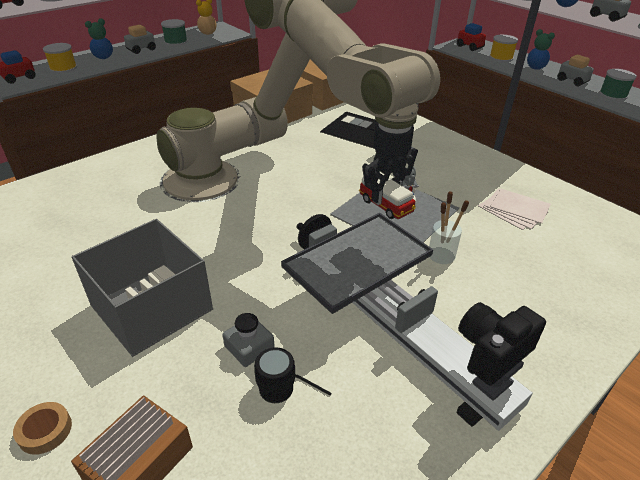

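Bus faces the camera; place it.

Request:
{"name": "play_rows", "arguments": {
  "commands": [
    {"x":0,"y":0,"z":0.04,"rx":0,"ry":0,"rz":0,"grip":1},
    {"x":0,"y":0,"z":0.04,"rx":0,"ry":0,"rz":0,"grip":1},
    {"x":0,"y":0,"z":0.022,"rx":0,"ry":0,"rz":0,"grip":1},
    {"x":0,"y":0,"z":0.011,"rx":0,"ry":0,"rz":0,"grip":1},
    {"x":0,"y":0,"z":0,"rx":0,"ry":0,"rz":0,"grip":1},
    {"x":0,"y":0,"z":0,"rx":0,"ry":0,"rz":0,"grip":1}
  ]
}}

```text
time_s: 21.08
position: [0.6689, 0.0898, 0.1417]
tool_rot: [[0.999, -0.05, 0.002], [-0.05, -0.999, -0.0], [0.002, -0.0, -1.0]]
ft_force: [0.4, 0.7, -0.3]
grip_width: 0.049
```

Request:
{"name": "play_rows", "arguments": {
  "commands": [
    {"x":0,"y":0,"z":0,"rx":0,"ry":0,"rz":0,"grip":-0.6},
    {"x":0,"y":0,"z":0,"rx":0,"ry":0,"rz":0,"grip":-0.6},
    {"x":0,"y":0,"z":0,"rx":0,"ry":0,"rz":0,"grip":-0.6},
    {"x":0,"y":0,"z":-0.03,"rx":0,"ry":0,"rz":0,"grip":-0.6},
    {"x":0,"y":0,"z":-0.05,"rx":0,"ry":0,"rz":0,"grip":-0.6},
    {"x":0,"y":0,"z":-0.05,"rx":0,"ry":0,"rz":0,"grip":-0.6},
    {"x":0,"y":0,"z":0,"rx":0,"ry":0,"rz":0,"grip":-0.6},
    {"x":0,"y":0,"z":0,"rx":0,"ry":0,"rz":0,"grip":-0.6}
  ]
}}

```text
time_s: 22.08
position: [0.6683, 0.0896, 0.27]
tool_rot: [[0.999, -0.05, -0.001], [-0.05, -0.999, 0.0], [-0.001, 0.0, -1.0]]
ft_force: [-0.3, 1.0, -0.1]
grip_width: 0.0685
```

```bash
python3 - <<'E'
from h import *
C,W=cloud("wrist");cv2.imwrite("pics/w8.png",C)
print("bus");blobs(W,sel(W,.55,.78,0,.2,.155,.18),100)
C,W=cloud("top")
print("eleph");
for z in (.03,.06,.085,.1): print(z);blobs(W,sel(W,.35,.6,.28,.5,z,.13))
E
python3 pl.py .49 .395 .25 -33
```

```text
bus
[286, 155, 80, 168, 12454] rect [668.3  90.1] [ 48.8 112.2] 87.5 z [0.161 0.164 0.165] mean [0.673 0.09  0.164]
eleph
0.03
[107, 280, 46, 55, 1253] rect [488.8 395.4] [ 71.4 109. ] 57.0 z [0.032 0.078 0.109] mean [0.485 0.392 0.073]
0.06
[108, 287, 37, 41, 837] rect [487.9 397.8] [47.2 84.2] 56.5 z [0.07  0.088 0.11 ] mean [0.485 0.395 0.09 ]
0.085
[108, 288, 28, 36, 465] rect [490.7 397.6] [40.  79.3] 58.1 z [0.086 0.102 0.111] mean [0.488 0.396 0.101]
0.1
[128, 288, 7, 6, 32] rect [517.8 376.8] [ 9.8 10.5] 86.8 z [0.102 0.109 0.112] mean [0.518 0.377 0.108]
[108, 297, 23, 22, 250] rect [486.7 400.6] [40.2 39.2] 63.8 z [0.101 0.106 0.111] mean [0.486 0.399 0.106]
t 22.18 pos [0.6683 0.0896 0.2691] yaw -2.87 z-axis [-0.003  0.    -1.   ] q6 90.5 w 0.0686 F [ 0.1 -0.4 -0.5]
rz total 0.5259 rad: 4 rows of 0.1315
shift tot [-0.3159 -0.1591  0.0191] rows 8 each [-0.0395 -0.0199  0.0024]
```

View pics/w8.png

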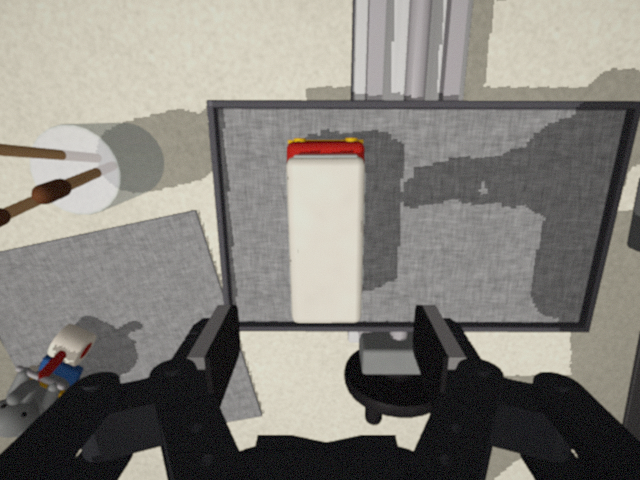

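Request:
{"name": "play_rows", "arguments": {
  "commands": [
    {"x":0,"y":0,"z":0,"rx":0,"ry":0,"rz":-0.175,"grip":-0.6},
    {"x":0,"y":0,"z":0,"rx":0,"ry":0,"rz":-0.175,"grip":-0.6},
    {"x":0,"y":0,"z":0,"rx":0,"ry":0,"rz":-0.175,"grip":-0.6},
    {"x":0,"y":0,"z":0,"rx":0,"ry":0,"rz":-0.175,"grip":-0.6},
    {"x":0,"y":0,"z":0,"rx":0,"ry":0,"rz":-0.175,"grip":-0.6},
    {"x":0,"y":0,"z":0,"rx":0,"ry":0,"rz":-0.175,"grip":-0.6},
    {"x":0,"y":0,"z":0,"rx":0,"ry":0,"rz":-0.175,"grip":-0.6},
    {"x":0,"y":0,"z":0,"rx":0,"ry":0,"rz":-0.175,"grip":-0.6},
    {"x":0,"y":0,"z":0,"rx":0,"ry":0,"rz":-0.175,"grip":-0.6},
    {"x":0,"y":0,"z":0,"rx":0,"ry":0,"rz":-0.175,"grip":-0.6},
    {"x":0,"y":0,"z":0,"rx":0,"ry":0,"rz":-0.175,"grip":-0.6},
    {"x":0,"y":0,"z":0,"rx":0,"ry":0,"rz":-0.175,"grip":-0.6}
  ]
}}

```text
time_s: 23.68
position: [0.6684, 0.0896, 0.2693]
tool_rot: [[-0.466, 0.885, -0.003], [0.885, 0.466, 0.0], [0.001, -0.002, -1.0]]
ft_force: [-0.1, -0.4, 0.6]
grip_width: 0.0684
```

Request:
{"name": "play_rows", "arguments": {
  "commands": [
    {"x":0,"y":0,"z":0,"rx":0,"ry":0,"rz":-0.17,"grip":-0.6},
    {"x":0,"y":0,"z":0,"rx":0,"ry":0,"rz":-0.17,"grip":-0.6},
    {"x":0,"y":0,"z":0,"rx":0,"ry":0,"rz":-0.17,"grip":-0.6},
    {"x":0.0395,"y":0.0199,"z":0,"rx":0,"ry":0,"rz":0,"grip":-0.6},
    {"x":0.0395,"y":0.0199,"z":0,"rx":0,"ry":0,"rz":0,"grip":-0.6},
    {"x":0.0395,"y":0.0199,"z":0,"rx":0,"ry":0,"rz":0,"grip":-0.6},
    {"x":0.0395,"y":0.0199,"z":0,"rx":0,"ry":0,"rz":0,"grip":-0.6},
    {"x":0.0395,"y":0.0199,"z":0,"rx":0,"ry":0,"rz":0,"grip":-0.6},
    {"x":0.0395,"y":0.0199,"z":0,"rx":0,"ry":0,"rz":0,"grip":-0.6},
    {"x":0,"y":0,"z":0,"rx":0,"ry":0,"rz":0,"grip":-0.6},
    {"x":0,"y":0,"z":0,"rx":0,"ry":0,"rz":0,"grip":-0.6}
  ]
}}

```text
time_s: 25.05
position: [0.5364, 0.3191, 0.27]
tool_rot: [[-0.836, 0.549, -0.001], [0.549, 0.836, -0.001], [0.001, -0.001, -1.0]]
ft_force: [0.1, -1.3, 0.8]
grip_width: 0.0684
```

```bash
python3 - <<'E'
from h import *
C,W=cloud("wrist");cv2.imwrite("pics/w9.png",C);np.save("We.npy",W)
for z in (.03,.06,.085,.1): print(z);blobs(W,sel(W,.35,.6,.28,.5,z,.13))
E
python3 pl.py .49 .395 .25 147
```

```text
0.03
[346, 44, 71, 130, 7089] rect [492.6 403.5] [ 58.6 110.6] 55.7 z [0.036 0.086 0.11 ] mean [0.486 0.401 0.084]
[330, 46, 16, 44, 615] rect [442.7 393.1] [13.  34.7] 57.8 z [0.032 0.039 0.042] mean [0.443 0.393 0.038]
0.06
[346, 50, 67, 118, 5958] rect [488.6 400.4] [49.3 84. ] 56.0 z [0.073 0.09  0.11 ] mean [0.485 0.4   0.092]
0.085
[355, 58, 58, 110, 3755] rect [491.5 398.3] [39.  76.9] 57.6 z [0.086 0.104 0.111] mean [0.486 0.401 0.101]
0.1
[358, 72, 55, 60, 2198] rect [485.7 402.9] [37.3 40.2] 56.9 z [0.101 0.106 0.111] mean [0.486 0.401 0.106]
[373, 151, 17, 17, 225] rect [518.5 380.1] [11.2 11.8] 58.2 z [0.104 0.11  0.112] mean [0.518 0.38  0.109]
t 25.1 pos [0.5367 0.3187 0.2701] yaw 146.62 z-axis [-0.001 -0.001 -1.   ] q6 -36.8 w 0.068 F [-0.7  1.1 -0.7]
rz total -0.0066 rad: 1 rows of -0.0066
shift tot [0.0807 0.0386 0.0201] rows 2 each [0.0403 0.0193 0.0101]
```

View pics/w9.png

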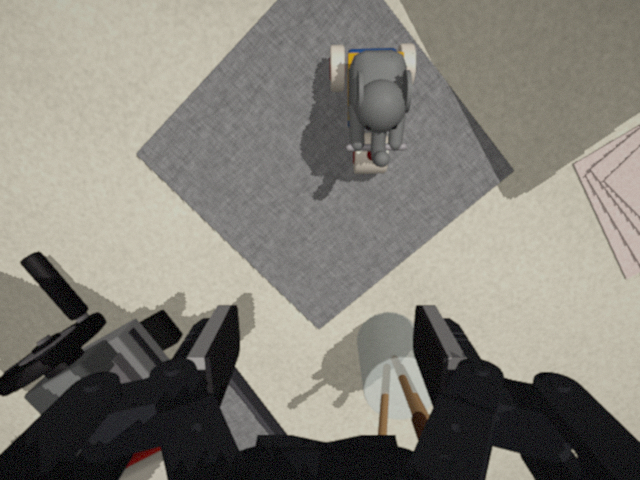

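```bash
python3 - <<'E'
from h import *
W=np.load("We.npy");W2=np.load("W.npy")
for a in (-33,-34):
  a=np.radians(a);u=np.array([np.cos(a),np.sin(a)]);v=np.array([-u[1],u[0]])
  c=np.array([.489,.396])
  for nm,w in (("wr",W),("top",W2)):
    p=w[sel(w,.4,.56,.32,.47,.015,.13)]
    U=(p[:,:2]-c)@u;V=(p[:,:2]-c)@v;z=p[:,2]
    print(nm,"all U",np.round(np.percentile(U,[.5,99.5]),4),"V",np.round(np.percentile(V,[.5,99.5]),4))
    for z0,z1 in((.02,.045),(.045,.065),(.065,.085),(.085,.1),(.1,.115)):
        k=(z>z0)&(z<z1)
        if k.sum()>5: print("  ",z0,z1,k.sum(),"U",np.round(np.percentile(U[k],[1,99]),3),"V",np.round(np.percentile(V[k],[1,50,99]),4))
E
```

```text
wr all U [-0.0547  0.0527] V [-0.0334  0.037 ]
   0.02 0.045 1716 U [-0.056  0.054] V [-0.0334 -0.0077  0.0375]
   0.045 0.065 183 U [-0.045  0.038] V [-0.02   -0.0185  0.0244]
   0.065 0.085 2180 U [-0.044  0.03 ] V [-0.0197 -0.0074  0.025 ]
   0.085 0.1 1344 U [-0.037  0.031] V [-0.0155  0.0018  0.0207]
   0.1 0.115 2423 U [-0.025  0.037] V [-0.0144  0.0023  0.0222]
top all U [-0.0532  0.0552] V [-0.036   0.0341]
   0.02 0.045 461 U [-0.054  0.055] V [-0.0363 -0.0134  0.0343]
   0.045 0.065 89 U [-0.044  0.041] V [-0.0226 -0.0203  0.0047]
   0.065 0.085 330 U [-0.043  0.032] V [-0.0219 -0.0126  0.0223]
   0.085 0.1 204 U [-0.036  0.039] V [-0.0174 -0.0028  0.0208]
   0.1 0.115 280 U [-0.022  0.039] V [-0.0168 -0.0006  0.0202]
wr all U [-0.0548  0.0527] V [-0.034   0.0363]
   0.02 0.045 1716 U [-0.056  0.054] V [-0.0342 -0.0073  0.0368]
   0.045 0.065 183 U [-0.046  0.038] V [-0.0207 -0.0192  0.0236]
   0.065 0.085 2180 U [-0.044  0.03 ] V [-0.0199 -0.0075  0.0253]
   0.085 0.1 1344 U [-0.037  0.031] V [-0.0155  0.0018  0.0205]
   0.1 0.115 2423 U [-0.025  0.037] V [-0.0146  0.0024  0.022 ]
top all U [-0.0534  0.0552] V [-0.0368  0.0333]
   0.02 0.045 461 U [-0.054  0.055] V [-0.0371 -0.013   0.0334]
   0.045 0.065 89 U [-0.044  0.041] V [-0.0232 -0.0204  0.0053]
   0.065 0.085 330 U [-0.043  0.033] V [-0.0221 -0.0124  0.0225]
   0.085 0.1 204 U [-0.036  0.039] V [-0.0175 -0.0024  0.0208]
   0.1 0.115 280 U [-0.022  0.039] V [-0.0171 -0.0007  0.0199]
```

```bash
python3 pl.py .480 .404 .060 146.6
```

```text
t 25.1 pos [0.5367 0.3187 0.2701] yaw 146.62 z-axis [-0.001 -0.001 -1.   ] q6 -36.8 w 0.068 F [-0.7  1.1 -0.7]
rz total 0.0004 rad: 1 rows of 0.0004
shift tot [0.0943 0.04   0.2101] rows 5 each [0.0189 0.008  0.042 ]
```

Request:
{"name": "play_rows", "arguments": {
  "commands": [
    {"x":0.047,"y":0.02,"z":0,"rx":0,"ry":0,"rz":0,"grip":-0.6},
    {"x":0.0473,"y":0.02,"z":0.02,"rx":0,"ry":0,"rz":0,"grip":-0.6},
    {"x":0,"y":0,"z":0.05,"rx":0,"ry":0,"rz":0,"grip":-0.6},
    {"x":0,"y":0,"z":0,"rx":0,"ry":0,"rz":0,"grip":-0.6},
    {"x":0,"y":0,"z":0,"rx":0,"ry":0,"rz":0,"grip":-0.6},
    {"x":0,"y":0,"z":0,"rx":0,"ry":0,"rz":0,"grip":-0.6}
  ]
}}

```text
time_s: 25.85
position: [0.4806, 0.4045, 0.2029]
tool_rot: [[-0.835, 0.55, 0.003], [0.55, 0.835, 0.002], [-0.002, 0.003, -1.0]]
ft_force: [-0.0, 0.1, 0.5]
grip_width: 0.068
```

```bash
python3 - <<'E'
from h import *
C,W=cloud("wrist");cv2.imwrite("pics/w10.png",C)
a=np.radians(-33.4);u=np.array([np.cos(a),np.sin(a)]);v=np.array([-u[1],u[0]])
c=np.array([.489,.396]);w=W
p=w[sel(w,.4,.56,.32,.47,.015,.125)]
U=(p[:,:2]-c)@u;V=(p[:,:2]-c)@v;z=p[:,2]
for z0,z1 in((.02,.045),(.045,.065),(.065,.085),(.085,.1),(.1,.115)):
        k=(z>z0)&(z<z1)
        if k.sum()>5: print("  ",z0,z1,k.sum(),"U",np.round(np.percentile(U[k],[1,99]),3),"V",np.round(np.percentile(V[k],[1,50,99]),4))
E
python3 pl.py .480 .404 .060 146.6
```

```text
0.02 0.045 2428 U [-0.056  0.05 ] V [-0.0333  0.0013  0.0373]
   0.045 0.065 410 U [-0.046 -0.034] V [-0.02   0.002  0.024]
   0.065 0.085 2445 U [-0.045  0.029] V [-0.0197  0.0008  0.0251]
   0.085 0.1 1728 U [-0.037  0.03 ] V [-0.0147  0.0027  0.0206]
   0.1 0.115 2823 U [-0.025  0.035] V [-0.0143  0.0032  0.0219]
t 25.9 pos [0.4803 0.4045 0.2026] yaw 146.62 z-axis [ 0.003  0.001 -1.   ] q6 -27.3 w 0.0683 F [0.  0.9 0.3]
rz total 0.0003 rad: 1 rows of 0.0003
shift tot [ 0.     -0.0006  0.1426] rows 3 each [ 0.     -0.0002  0.0475]
```

View pics/w10.png

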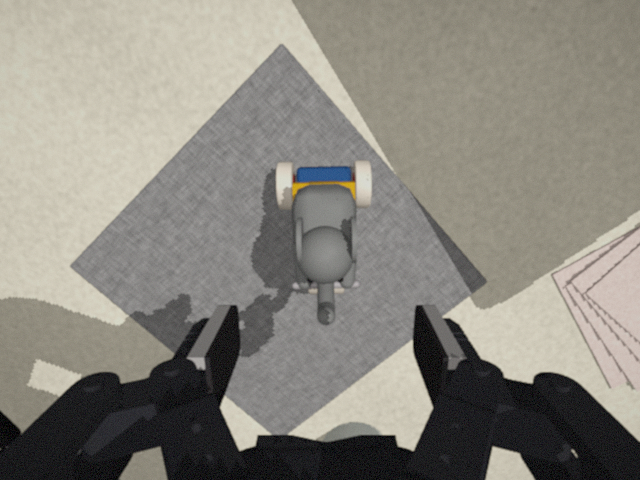

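Elephant is centred between the jaws.

Request:
{"name": "play_rows", "arguments": {
  "commands": [
    {"x":0,"y":0,"z":0.045,"rx":0,"ry":0,"rz":0,"grip":-0.6},
    {"x":0,"y":0,"z":0.045,"rx":0,"ry":0,"rz":0,"grip":-0.6},
    {"x":0,"y":0,"z":0.035,"rx":0,"ry":0,"rz":0,"grip":-0.6},
    {"x":0,"y":0,"z":0.0175,"rx":0,"ry":0,"rz":0,"grip":-0.6},
    {"x":0,"y":0,"z":0,"rx":0,"ry":0,"rz":0,"grip":-0.6},
    {"x":0,"y":0,"z":0,"rx":0,"ry":0,"rz":0,"grip":1},
    {"x":0,"y":0,"z":0,"rx":0,"ry":0,"rz":0,"grip":1},
    {"x":0,"y":0,"z":0,"rx":0,"ry":0,"rz":0,"grip":1},
    {"x":0,"y":0,"z":0,"rx":0,"ry":0,"rz":0,"grip":1},
    {"x":0,"y":0,"z":0,"rx":0,"ry":0,"rz":0,"grip":1}
  ]
}}

```text
time_s: 27.15
position: [0.4801, 0.4052, 0.0602]
tool_rot: [[-0.836, 0.549, 0.003], [0.549, 0.836, 0.002], [-0.002, 0.003, -1.0]]
ft_force: [-0.0, -0.4, 7.2]
grip_width: 0.0437
```

Request:
{"name": "play_rows", "arguments": {
  "commands": [
    {"x":0,"y":0,"z":-0.02,"rx":0,"ry":0,"rz":0,"grip":1},
    {"x":0,"y":0,"z":-0.04,"rx":0,"ry":0,"rz":0,"grip":1},
    {"x":0,"y":0,"z":-0.05,"rx":0,"ry":0,"rz":0,"grip":1},
    {"x":0,"y":0,"z":-0.05,"rx":0,"ry":0,"rz":0,"grip":1},
    {"x":0,"y":0,"z":-0.05,"rx":0,"ry":0,"rz":0,"grip":1},
    {"x":0,"y":0,"z":-0.02,"rx":0,"ry":0,"rz":0,"grip":1},
    {"x":0,"y":0,"z":0,"rx":0,"ry":0,"rz":0,"grip":1},
    {"x":0,"y":0,"z":0,"rx":0,"ry":0,"rz":0,"grip":1}
  ]
}}

```text
time_s: 28.15
position: [0.479, 0.4046, 0.287]
tool_rot: [[-0.836, 0.549, -0.002], [0.549, 0.836, -0.001], [0.001, -0.002, -1.0]]
ft_force: [1.0, -0.3, -2.7]
grip_width: 0.0438
```

```bash
python3 pl.py .649 -.027 .29 177; python3 - <<'E'
from h import *
C,W=cloud("wrist");cv2.imwrite("pics/w11.png",C)
E
```

```text
t 28.15 pos [0.479  0.4046 0.287 ] yaw 146.68 z-axis [-0.002 -0.001 -1.   ] q6 -27.3 w 0.0438 F [ 1.  -0.3 -2.7]
rz total -0.5293 rad: 4 rows of -0.1323
shift tot [-0.1923 -0.4221 -0.003 ] rows 10 each [-0.0192 -0.0422 -0.0003]
```

View pics/w11.png

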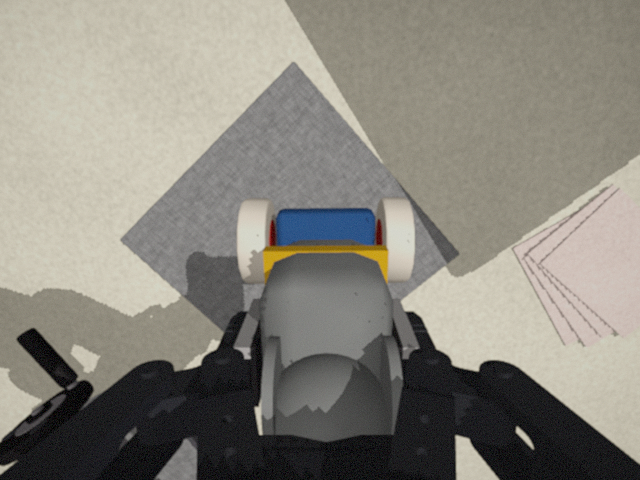

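Request:
{"name": "play_rows", "arguments": {
  "commands": [
    {"x":0,"y":0,"z":0,"rx":0,"ry":0,"rz":-0.1323,"grip":1},
    {"x":0,"y":0,"z":0,"rx":0,"ry":0,"rz":-0.1323,"grip":1},
    {"x":0,"y":0,"z":0,"rx":0,"ry":0,"rz":-0.1323,"grip":1},
    {"x":0,"y":0,"z":0,"rx":0,"ry":0,"rz":-0.1323,"grip":1},
    {"x":-0.0192,"y":-0.0422,"z":0,"rx":0,"ry":0,"rz":0,"grip":1},
    {"x":-0.0192,"y":-0.0422,"z":0,"rx":0,"ry":0,"rz":0,"grip":1},
    {"x":-0.0192,"y":-0.0422,"z":0,"rx":0,"ry":0,"rz":0,"grip":1},
    {"x":-0.0192,"y":-0.0422,"z":0,"rx":0,"ry":0,"rz":0,"grip":1},
    {"x":-0.0192,"y":-0.0422,"z":0,"rx":0,"ry":0,"rz":0,"grip":1},
    {"x":-0.0192,"y":-0.0422,"z":0,"rx":0,"ry":0,"rz":0,"grip":1}
  ]
}}

```text
time_s: 29.45
position: [0.5813, 0.1444, 0.2871]
tool_rot: [[-0.999, 0.052, -0.002], [0.052, 0.999, -0.0], [0.002, -0.0, -1.0]]
ft_force: [-0.2, -0.1, -2.4]
grip_width: 0.0436
```

Request:
{"name": "play_rows", "arguments": {
  "commands": [
    {"x":-0.0192,"y":-0.0422,"z":0,"rx":0,"ry":0,"rz":0,"grip":1},
    {"x":-0.0192,"y":-0.0422,"z":0,"rx":0,"ry":0,"rz":0,"grip":1},
    {"x":-0.0192,"y":-0.0422,"z":0,"rx":0,"ry":0,"rz":0,"grip":1},
    {"x":-0.0192,"y":-0.0422,"z":0,"rx":0,"ry":0,"rz":0,"grip":1},
    {"x":0,"y":0,"z":0,"rx":0,"ry":0,"rz":0,"grip":1},
    {"x":0,"y":0,"z":0,"rx":0,"ry":0,"rz":0,"grip":1},
    {"x":0,"y":0,"z":0,"rx":0,"ry":0,"rz":0,"grip":1}
  ]
}}

```text
time_s: 30.32
position: [0.6487, -0.0255, 0.2882]
tool_rot: [[-0.999, 0.051, -0.0], [0.051, 0.999, 0.0], [0.0, 0.0, -1.0]]
ft_force: [0.7, 0.1, -1.3]
grip_width: 0.0435
```

```bash
python3 pl.py .649 -.028 .165 177; python3 - <<'E'
from h import *
C,W=cloud("scene");cv2.imwrite("pics/s12.png",C[60:300,200:520])
C,W=cloud("top");cv2.imwrite("pics/t12.png",C)
E
```

```text
t 30.32 pos [ 0.6487 -0.0255  0.2882] yaw 177.08 z-axis [-0.  0. -1.] q6 -99.8 w 0.0435 F [ 0.7  0.1 -1.3]
rz total 0.0014 rad: 1 rows of 0.0014
shift tot [-0.0004 -0.0025  0.1232] rows 3 each [-0.0001 -0.0008  0.0411]
```

View pics/s12.png

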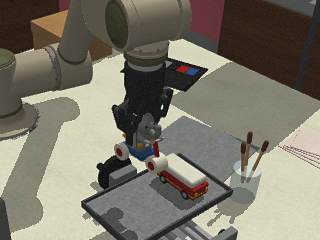

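Request:
{"name": "play_rows", "arguments": {
  "commands": [
    {"x":0,"y":-0.0025,"z":0.045,"rx":0,"ry":0,"rz":0,"grip":1},
    {"x":0,"y":0,"z":0.04,"rx":0,"ry":0,"rz":0,"grip":1},
    {"x":0,"y":0,"z":0.026,"rx":0,"ry":0,"rz":0,"grip":1},
    {"x":0,"y":0,"z":0.0122,"rx":0,"ry":0,"rz":0,"grip":1},
    {"x":0,"y":0,"z":0,"rx":0,"ry":0,"rz":0,"grip":1},
    {"x":0,"y":0,"z":0,"rx":0,"ry":0,"rz":0,"grip":1}
  ]
}}

```text
time_s: 31.18
position: [0.6492, -0.029, 0.166]
tool_rot: [[-0.999, 0.052, 0.002], [0.052, 0.999, -0.0], [-0.002, -0.0, -1.0]]
ft_force: [0.3, 0.1, -0.3]
grip_width: 0.0434
```

```bash
python3 pl.py .649 -.028 .165 177
```

```text
t 31.18 pos [ 0.6492 -0.029   0.166 ] yaw 177.01 z-axis [ 0.002 -0.    -1.   ] q6 -100.0 w 0.0434 F [ 0.3  0.1 -0.3]
rz total 0.0002 rad: 1 rows of 0.0002
shift tot [0.0003 0.001  0.001 ] rows 1 each [0.0003 0.001  0.001 ]
```

Request:
{"name": "play_rows", "arguments": {
  "commands": [
    {"x":0,"y":0,"z":0,"rx":0,"ry":0,"rz":0,"grip":-0.6},
    {"x":0,"y":0,"z":0,"rx":0,"ry":0,"rz":0,"grip":-0.6},
    {"x":0,"y":0,"z":0,"rx":0,"ry":0,"rz":0,"grip":-0.6},
    {"x":0,"y":0,"z":-0.02,"rx":0,"ry":0,"rz":0,"grip":-0.6},
    {"x":0,"y":0,"z":-0.05,"rx":0,"ry":0,"rz":0,"grip":-0.6},
    {"x":0,"y":0,"z":-0.05,"rx":0,"ry":0,"rz":0,"grip":-0.6},
    {"x":0,"y":0,"z":-0.02,"rx":0,"ry":0,"rz":0,"grip":-0.6}
  ]
}}

```text
time_s: 32.05
position: [0.6492, -0.0292, 0.3088]
tool_rot: [[-0.999, 0.052, 0.005], [0.052, 0.999, -0.001], [-0.005, -0.001, -1.0]]
ft_force: [0.3, 1.6, -0.2]
grip_width: 0.068
```

```bash
python3 pl.py .43 .05 .305 177; python3 - <<'E'
from h import *
C,W=cloud("scene");cv2.imwrite("pics/s13.png",C[60:300,200:520])
C,W=cloud("top");cv2.imwrite("pics/t13.png",C)
C,W=cloud("wrist");cv2.imwrite("pics/w13.png",C)
E
```

```text
t 32.05 pos [ 0.6492 -0.0292  0.3088] yaw 177.0 z-axis [ 0.005 -0.001 -1.   ] q6 -100.0 w 0.068 F [ 0.3  1.6 -0.2]
rz total 0.0000 rad: 1 rows of 0.0000
shift tot [0.2231 0.0677 0.0038] rows 5 each [0.0446 0.0135 0.0008]
```

View pics/s13.png

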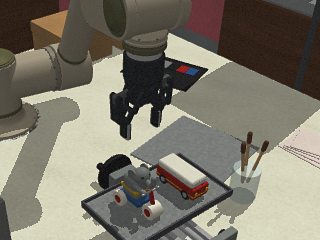

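View pics/w13.png

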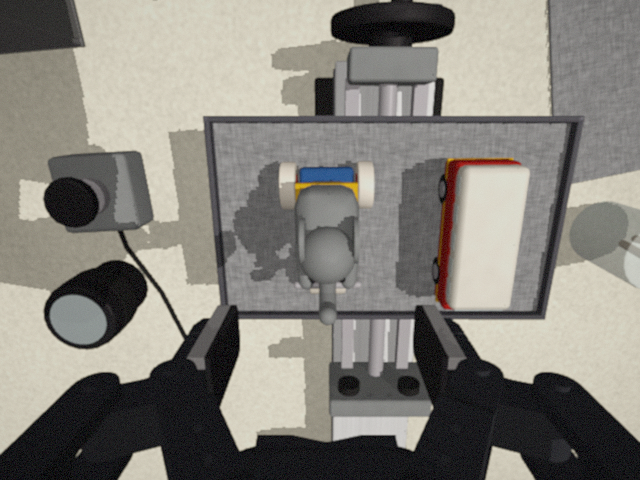

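Request:
{"name": "play_rows", "arguments": {
  "commands": [
    {"x":0.036,"y":0.014,"z":0,"rx":0,"ry":0,"rz":0,"grip":-0.6},
    {"x":0.036,"y":0.014,"z":0,"rx":0,"ry":0,"rz":0,"grip":-0.6},
    {"x":0.036,"y":0.014,"z":0.01,"rx":0,"ry":0,"rz":0,"grip":-0.6},
    {"x":0.036,"y":0.014,"z":0.04,"rx":0,"ry":0,"rz":0,"grip":-0.6},
    {"x":0,"y":0,"z":0,"rx":0,"ry":0,"rz":0,"grip":-0.6},
    {"x":0,"y":0,"z":0,"rx":0,"ry":0,"rz":0,"grip":-0.6}
  ]
}}

```text
time_s: 32.95
position: [0.5085, 0.0341, 0.255]
tool_rot: [[-0.999, 0.052, 0.0], [0.052, 0.999, -0.0], [-0.0, -0.0, -1.0]]
ft_force: [0.8, -0.6, 0.4]
grip_width: 0.0685
```

```bash
python3 pl.py .447 .05 .14 177; python3 - <<'E'
from h import *
C,W=cloud("wrist");cv2.imwrite("pics/w14.png",C);np.save("Wc.npy",W)
print("handle");blobs(W,sel(W,.38,.49,-.08,.12,.015,.14))
print("wheel");blobs(W,sel(W,.49,.53,-.08,.12,.015,.14))
C,W=cloud("top")
print("handle");blobs(W,sel(W,.38,.49,-.08,.12,.015,.14))
print("wheel");blobs(W,sel(W,.495,.52,-.08,.12,.015,.14))
E
```

```text
t 32.95 pos [0.5085 0.0341 0.255 ] yaw 177.0 z-axis [ 0. -0. -1.] q6 -96.5 w 0.0685 F [ 0.8 -0.6  0.4]
rz total -0.0001 rad: 1 rows of -0.0001
shift tot [0.0623 0.0126 0.115 ] rows 3 each [0.0208 0.0042 0.0383]
handle
[328, 101, 24, 88, 1961] rect [454.8  48.8] [19.2 71.2] 87.0 z [0.046 0.051 0.053] mean [0.454 0.048 0.05 ]
wheel
[260, 187, 126, 70, 6237] rect [510.   32.3] [40.  97.4] 0.0 z [0.055 0.104 0.129] mean [0.506 0.032 0.103]
handle
[290, 316, 9, 18, 154] rect [437.6  47.3] [17.5 36.5] 88.8 z [0.045 0.05  0.055] mean [0.437 0.047 0.05 ]
wheel
```

View pics/w14.png

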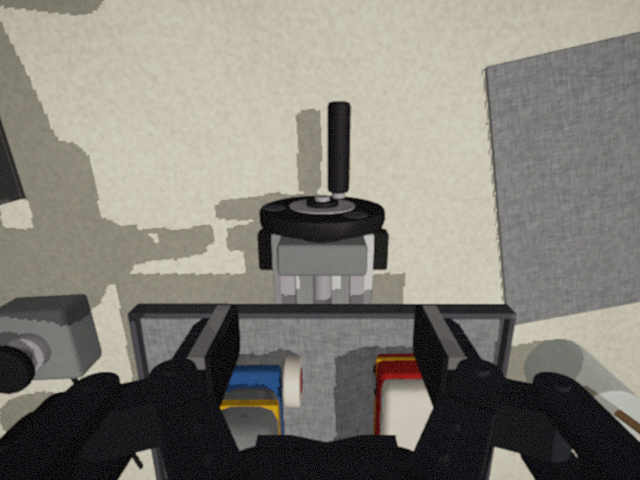

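Handle centre is at about (.442,.0492,.0425). The axis is at y≈.0328, z=.080, which gives a radius of 0.041, consistent with the spec. φ≈-67°, so the wheel angle is about 5.1 rad and about 3.7 turns remain.

```bash
python3 pl.py .442 .0492 .14 177
```

```text
t 33.05 pos [0.5093 0.0338 0.2556] yaw 176.98 z-axis [ 0.002 -0.    -1.   ] q6 -96.5 w 0.0684 F [0.9 0.1 0.8]
rz total -0.0004 rad: 1 rows of -0.0004
shift tot [0.068  0.0118 0.1156] rows 3 each [0.0227 0.0039 0.0385]
```

Request:
{"name": "play_rows", "arguments": {
  "commands": [
    {"x":0.0336,"y":0.0058,"z":0,"rx":0,"ry":0,"rz":0,"grip":-0.6},
    {"x":0.0336,"y":0.0058,"z":0.02,"rx":0,"ry":0,"rz":0,"grip":-0.6},
    {"x":0,"y":0,"z":0.045,"rx":0,"ry":0,"rz":0,"grip":-0.6},
    {"x":0,"y":0,"z":0.05,"rx":0,"ry":0,"rz":0,"grip":-0.6},
    {"x":0,"y":0,"z":0,"rx":0,"ry":0,"rz":0,"grip":-0.6},
    {"x":0,"y":0,"z":0,"rx":0,"ry":0,"rz":0,"grip":-0.6}
  ]
}}

```text
time_s: 33.8
position: [0.4431, 0.049, 0.1418]
tool_rot: [[-0.999, 0.053, 0.003], [0.053, 0.999, -0.0], [-0.003, -0.0, -1.0]]
ft_force: [-0.4, 0.9, -0.2]
grip_width: 0.0679
```

```bash
python3 pl.py .442 .0492 .0375 177;python3 - <<'E'
from h import *
C,W=cloud("wrist");cv2.imwrite("pics/w15.png",C)
C,W=cloud("top")
print("handle");blobs(W,sel(W,.38,.49,-.08,.12,.035,.06))
E
```

```text
t 33.8 pos [0.4431 0.049  0.1418] yaw 176.98 z-axis [ 0.003 -0.    -1.   ] q6 -96.0 w 0.0679 F [-0.4  0.9 -0.2]
rz total -0.0003 rad: 1 rows of -0.0003
shift tot [1.100e-03 1.000e-04 1.043e-01] rows 3 each [0.0004 0.     0.0348]
handle
[291, 300, 9, 4, 31] rect [486.7  44.1] [17.5  6.5] 88.8 z [0.043 0.051 0.055] mean [0.487 0.043 0.051]
```

View pics/w15.png

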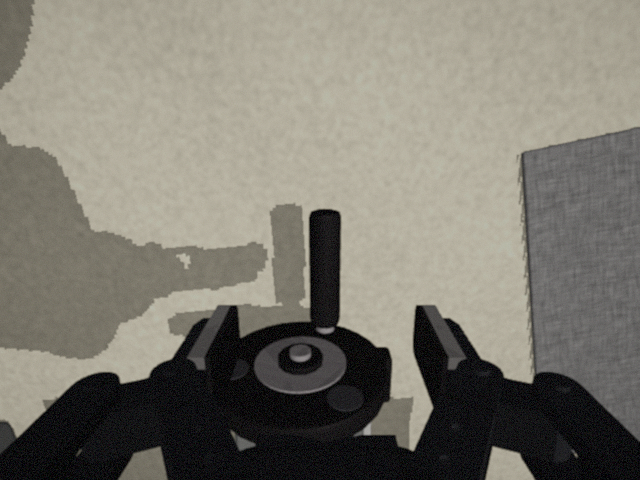

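Request:
{"name": "play_rows", "arguments": {
  "commands": [
    {"x":0.001,"y":0,"z":0.04,"rx":0,"ry":0,"rz":0,"grip":-0.6},
    {"x":0,"y":0,"z":0.04,"rx":0,"ry":0,"rz":0,"grip":-0.6},
    {"x":0,"y":0,"z":0.0243,"rx":0,"ry":0,"rz":0,"grip":-0.6},
    {"x":0,"y":0,"z":0,"rx":0,"ry":0,"rz":0,"grip":-0.2},
    {"x":0,"y":0,"z":0,"rx":0,"ry":0,"rz":0,"grip":0.2},
    {"x":0,"y":0,"z":0,"rx":0,"ry":0,"rz":0,"grip":1},
    {"x":0,"y":0,"z":0,"rx":0,"ry":0,"rz":0,"grip":1},
    {"x":0,"y":0,"z":0,"rx":0,"ry":0,"rz":0,"grip":1}
  ],
  "squeeze": 35
}}

```text
time_s: 34.9
position: [0.4413, 0.0493, 0.0371]
tool_rot: [[-0.999, 0.052, 0.003], [0.052, 0.999, -0.001], [-0.003, -0.0, -1.0]]
ft_force: [-1.2, -0.8, 7.4]
grip_width: 0.0189
```

```bash
cat > cir.py <<'E'
import sys,numpy as np
r=.040;a0,a1,n=float(sys.argv[1]),float(sys.argv[2]),int(sys.argv[3])
a=np.radians(np.linspace(a0,a1,n+1));y=r*np.cos(a);z=-r*np.sin(a)
print([(round(p,4),round(q,4)) for p,q in zip(np.diff(y),np.diff(z))])
E
python3 pl.py; python3 cir.py -67 0 3; python3 cir.py 0 360 12
```

```text
t 34.9 pos [0.4413 0.0493 0.0371] yaw 177.0 z-axis [ 0.003 -0.001 -1.   ] q6 -96.0 w 0.0189 F [-1.2 -0.8  7.4]
[(np.float64(0.0128), np.float64(-0.0087)), (np.float64(0.0086), np.float64(-0.0129)), (np.float64(0.003), np.float64(-0.0152))]
[(np.float64(-0.0054), np.float64(-0.02)), (np.float64(-0.0146), np.float64(-0.0146)), (np.float64(-0.02), np.float64(-0.0054)), (np.float64(-0.02), np.float64(0.0054)), (np.float64(-0.0146), np.float64(0.0146)), (np.float64(-0.0054), np.float64(0.02)), (np.float64(0.0054), np.float64(0.02)), (np.float64(0.0146), np.float64(0.0146)), (np.float64(0.02), np.float64(0.0054)), (np.float64(0.02), np.float64(-0.0054)), (np.float64(0.0146), np.float64(-0.0146)), (np.float64(0.0054), np.float64(-0.02))]
```

Request:
{"name": "play_rows", "arguments": {
  "commands": [
    {"x":0,"y":0.0128,"z":-0.0087,"rx":0,"ry":0,"rz":0,"grip":1},
    {"x":0,"y":0.0086,"z":-0.0129,"rx":0,"ry":0,"rz":0,"grip":1},
    {"x":0,"y":0.003,"z":-0.0152,"rx":0,"ry":0,"rz":0,"grip":1},
    {"x":0,"y":0,"z":0,"rx":0,"ry":0,"rz":0,"grip":1},
    {"x":0,"y":0,"z":0,"rx":0,"ry":0,"rz":0,"grip":1}
  ]
}}

```text
time_s: 35.52
position: [0.4426, 0.0742, 0.073]
tool_rot: [[-0.999, 0.052, 0.003], [0.052, 0.999, 0.001], [-0.003, 0.001, -1.0]]
ft_force: [4.3, 2.9, 2.5]
grip_width: 0.0189
```

```bash
python3 pl.py;python3 - <<'E'
from h import *
C,W=cloud("scene");cv2.imwrite("pics/s16.png",C)
C,W=cloud("wrist");cv2.imwrite("pics/w16.png",C)
E
```

```text
t 35.52 pos [0.4426 0.0742 0.073 ] yaw 177.0 z-axis [ 0.003  0.001 -1.   ] q6 -92.7 w 0.0189 F [4.3 2.9 2.5]
```

View pics/w16.png

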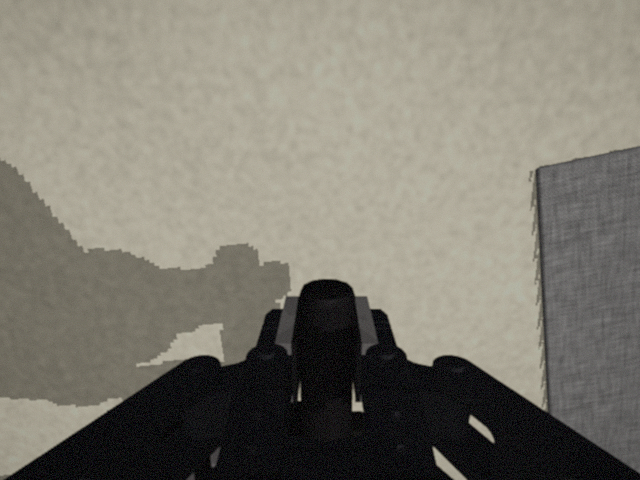

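View pics/s16.png

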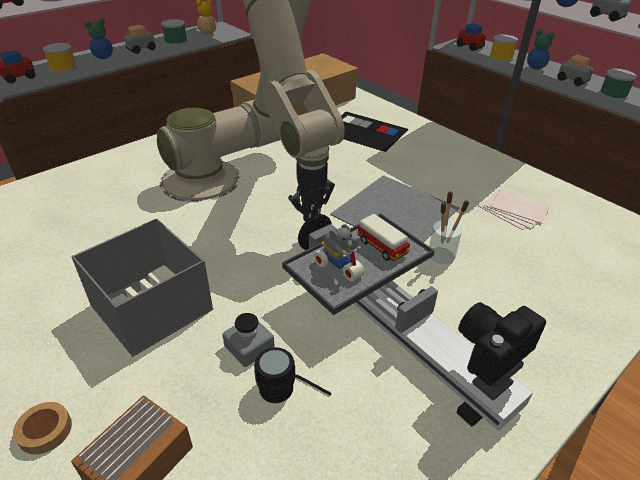

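Request:
{"name": "play_rows", "arguments": {
  "commands": [
    {"x":0,"y":-0.0054,"z":-0.02,"rx":0,"ry":0,"rz":0,"grip":1},
    {"x":0,"y":-0.0146,"z":-0.0146,"rx":0,"ry":0,"rz":0,"grip":1},
    {"x":0,"y":-0.02,"z":-0.0054,"rx":0,"ry":0,"rz":0,"grip":1},
    {"x":0,"y":-0.02,"z":0.0054,"rx":0,"ry":0,"rz":0,"grip":1},
    {"x":0,"y":-0.0146,"z":0.0146,"rx":0,"ry":0,"rz":0,"grip":1},
    {"x":0,"y":-0.0054,"z":0.02,"rx":0,"ry":0,"rz":0,"grip":1},
    {"x":0,"y":0,"z":0,"rx":0,"ry":0,"rz":0,"grip":1}
  ]
}}

```text
time_s: 36.5
position: [0.4381, -0.0057, 0.0714]
tool_rot: [[-0.999, 0.054, 0.0], [0.054, 0.999, 0.002], [-0.0, 0.002, -1.0]]
ft_force: [6.7, 5.2, -2.3]
grip_width: 0.0187
```

```bash
python3 pl.py
```

```text
t 36.5 pos [ 0.4381 -0.0057  0.0714] yaw 176.88 z-axis [ 0.     0.002 -1.   ] q6 -103.4 w 0.0187 F [ 6.7  5.2 -2.3]
```

Request:
{"name": "play_rows", "arguments": {
  "commands": [
    {"x":0,"y":0.0054,"z":0.02,"rx":0,"ry":0,"rz":0,"grip":1},
    {"x":0,"y":0.0146,"z":0.0146,"rx":0,"ry":0,"rz":0,"grip":1},
    {"x":0,"y":0.02,"z":0.0054,"rx":0,"ry":0,"rz":0,"grip":1},
    {"x":0,"y":0.02,"z":-0.0054,"rx":0,"ry":0,"rz":0,"grip":1},
    {"x":0,"y":0.0146,"z":-0.0146,"rx":0,"ry":0,"rz":0,"grip":1},
    {"x":0,"y":0.0054,"z":-0.02,"rx":0,"ry":0,"rz":0,"grip":1},
    {"x":0,"y":0,"z":0,"rx":0,"ry":0,"rz":0,"grip":1}
  ]
}}

```text
time_s: 37.38
position: [0.4422, 0.0742, 0.073]
tool_rot: [[-0.999, 0.052, 0.002], [0.052, 0.999, 0.0], [-0.002, 0.0, -1.0]]
ft_force: [3.7, 3.2, 1.7]
grip_width: 0.0189
```

```bash
python3 pl.py;python3 - <<'E'
from h import *
C,W=cloud("top");cv2.imwrite("pics/t17.png",C)
print("stage");blobs(W,sel(W,.53,.9,-.2,.2,.1,.125),1500)
print("bus");blobs(W,sel(W,.55,.88,0.03,.2,.155,.18),100)
E
```

```text
t 37.38 pos [0.4422 0.0742 0.073 ] yaw 177.02 z-axis [ 0.002  0.    -1.   ] q6 -92.7 w 0.0189 F [3.7 3.2 1.7]
stage
[229, 159, 148, 91, 9602] rect [687.9  20.4] [300.7 181.1] 87.0 z [0.105 0.109 0.116] mean [0.686 0.017 0.109]
bus
[256, 171, 26, 57, 1352] rect [691.3  87.7] [ 48.8 112.8] 87.6 z [0.159 0.163 0.167] mean [0.69  0.087 0.163]
```

View pics/t17.png

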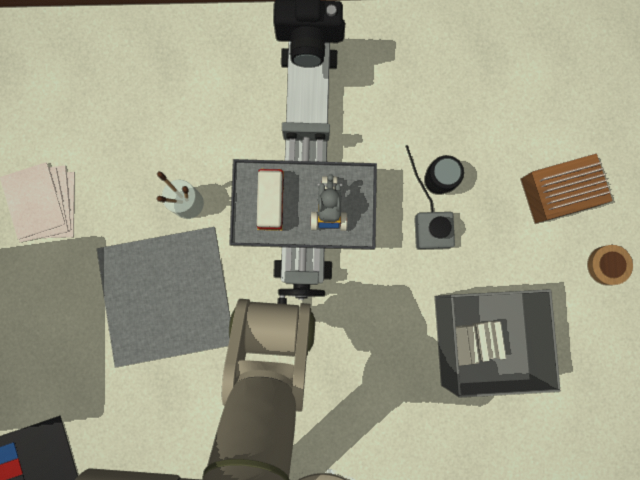

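Stage moved 23.5 mm for 427°, as expected, with 2.5 turns left.

Request:
{"name": "play_rows", "arguments": {
  "commands": [
    {"x":0,"y":-0.0054,"z":-0.02,"rx":0,"ry":0,"rz":0,"grip":1},
    {"x":0,"y":-0.0146,"z":-0.0146,"rx":0,"ry":0,"rz":0,"grip":1},
    {"x":0,"y":-0.02,"z":-0.0054,"rx":0,"ry":0,"rz":0,"grip":1},
    {"x":0,"y":-0.02,"z":0.0054,"rx":0,"ry":0,"rz":0,"grip":1},
    {"x":0,"y":-0.0146,"z":0.0146,"rx":0,"ry":0,"rz":0,"grip":1},
    {"x":0,"y":-0.0054,"z":0.02,"rx":0,"ry":0,"rz":0,"grip":1},
    {"x":0,"y":0.0054,"z":0.02,"rx":0,"ry":0,"rz":0,"grip":1},
    {"x":0,"y":0.0146,"z":0.0146,"rx":0,"ry":0,"rz":0,"grip":1},
    {"x":0,"y":0.02,"z":0.0054,"rx":0,"ry":0,"rz":0,"grip":1},
    {"x":0,"y":0.02,"z":-0.0054,"rx":0,"ry":0,"rz":0,"grip":1},
    {"x":0,"y":0.0146,"z":-0.0146,"rx":0,"ry":0,"rz":0,"grip":1},
    {"x":0,"y":0.0054,"z":-0.02,"rx":0,"ry":0,"rz":0,"grip":1}
  ]
}}

```text
time_s: 38.92
position: [0.442, 0.0744, 0.0717]
tool_rot: [[-0.999, 0.053, -0.0], [0.053, 0.999, 0.001], [0.001, 0.001, -1.0]]
ft_force: [6.6, -6.5, -3.8]
grip_width: 0.0185
```

```bash
python3 pl.py;python3 - <<'E'
from h import *
C,W=cloud("top")
print("stage");blobs(W,sel(W,.53,.9,-.2,.2,.1,.125),1500)
E
```

```text
t 38.92 pos [0.442  0.0744 0.0717] yaw 176.95 z-axis [-0.     0.001 -1.   ] q6 -92.7 w 0.0185 F [ 6.6 -6.5 -3.8]
stage
[230, 150, 147, 90, 9569] rect [707.9  19.3] [300.8 181.3] 87.0 z [0.105 0.109 0.116] mean [0.706 0.016 0.109]
```

Request:
{"name": "play_rows", "arguments": {
  "commands": [
    {"x":0,"y":-0.0054,"z":-0.02,"rx":0,"ry":0,"rz":0,"grip":1},
    {"x":0,"y":-0.0146,"z":-0.0146,"rx":0,"ry":0,"rz":0,"grip":1},
    {"x":0,"y":-0.02,"z":-0.0054,"rx":0,"ry":0,"rz":0,"grip":1},
    {"x":0,"y":-0.02,"z":0.0054,"rx":0,"ry":0,"rz":0,"grip":1},
    {"x":0,"y":-0.0146,"z":0.0146,"rx":0,"ry":0,"rz":0,"grip":1},
    {"x":0,"y":-0.0054,"z":0.02,"rx":0,"ry":0,"rz":0,"grip":1},
    {"x":0,"y":0.0054,"z":0.02,"rx":0,"ry":0,"rz":0,"grip":1},
    {"x":0,"y":0.0146,"z":0.0146,"rx":0,"ry":0,"rz":0,"grip":1},
    {"x":0,"y":0.02,"z":0.0054,"rx":0,"ry":0,"rz":0,"grip":1},
    {"x":0,"y":0.02,"z":-0.0054,"rx":0,"ry":0,"rz":0,"grip":1},
    {"x":0,"y":0.0146,"z":-0.0146,"rx":0,"ry":0,"rz":0,"grip":1},
    {"x":0,"y":0.0054,"z":-0.02,"rx":0,"ry":0,"rz":0,"grip":1}
  ]
}}

```text
time_s: 40.48
position: [0.442, 0.0744, 0.0716]
tool_rot: [[-0.999, 0.053, -0.0], [0.053, 0.999, 0.001], [0.001, 0.001, -1.0]]
ft_force: [6.9, -4.9, -4.2]
grip_width: 0.0186
```

```bash
python3 pl.py;python3 - <<'E'
from h import *
C,W=cloud("top")
print("stage");blobs(W,sel(W,.53,.9,-.2,.2,.1,.125),1500)
E
```

```text
t 40.48 pos [0.442  0.0744 0.0716] yaw 176.95 z-axis [-0.     0.001 -1.   ] q6 -92.7 w 0.0186 F [ 6.9 -4.9 -4.2]
stage
[230, 140, 147, 91, 9543] rect [727.8  18.2] [300.4 182. ] 87.1 z [0.105 0.109 0.116] mean [0.726 0.014 0.109]
```

Request:
{"name": "play_rows", "arguments": {
  "commands": [
    {"x":0,"y":-0.0054,"z":-0.02,"rx":0,"ry":0,"rz":0,"grip":1},
    {"x":0,"y":-0.0146,"z":-0.0146,"rx":0,"ry":0,"rz":0,"grip":1},
    {"x":0,"y":-0.02,"z":-0.0054,"rx":0,"ry":0,"rz":0,"grip":1},
    {"x":0,"y":-0.02,"z":0.0054,"rx":0,"ry":0,"rz":0,"grip":1},
    {"x":0,"y":-0.0146,"z":0.0146,"rx":0,"ry":0,"rz":0,"grip":1},
    {"x":0,"y":-0.004,"z":0.01,"rx":0,"ry":0,"rz":0,"grip":1},
    {"x":0,"y":-0.0014,"z":0.008,"rx":0,"ry":0,"rz":0,"grip":1},
    {"x":0,"y":0,"z":0,"rx":0,"ry":0,"rz":0,"grip":1},
    {"x":0,"y":0,"z":0,"rx":0,"ry":0,"rz":0,"grip":1}
  ]
}}

```text
time_s: 41.65
position: [0.4378, -0.0059, 0.0739]
tool_rot: [[-0.999, 0.054, 0.001], [0.054, 0.999, 0.002], [-0.001, 0.002, -1.0]]
ft_force: [4.1, 5.3, 9.2]
grip_width: 0.0191
```

```bash
python3 pl.py;python3 - <<'E'
from h import *
C,W=cloud("top")
print("stage");blobs(W,sel(W,.53,.9,-.2,.2,.1,.125),1500)
E
```

```text
t 41.65 pos [ 0.4378 -0.0059  0.0739] yaw 176.92 z-axis [ 0.001  0.002 -1.   ] q6 -103.4 w 0.0191 F [4.1 5.3 9.2]
stage
[230, 123, 147, 103, 9822] rect [751.9  17. ] [300.4 209.7] 87.1 z [0.105 0.109 0.117] mean [0.739 0.014 0.11 ]
```

Request:
{"name": "play_rows", "arguments": {
  "commands": [
    {"x":0,"y":0,"z":0.002,"rx":0,"ry":0,"rz":0,"grip":1},
    {"x":0,"y":0,"z":0.002,"rx":0,"ry":0,"rz":0,"grip":1},
    {"x":0,"y":0,"z":0,"rx":0,"ry":0,"rz":0,"grip":1}
  ]
}}

```text
time_s: 42.08
position: [0.4381, -0.0059, 0.0722]
tool_rot: [[-0.999, 0.053, 0.003], [0.053, 0.999, 0.0], [-0.003, 0.001, -1.0]]
ft_force: [-5.6, 8.2, 42.8]
grip_width: 0.0188
```

```bash
python3 pl.py
```

```text
t 42.08 pos [ 0.4381 -0.0059  0.0722] yaw 176.97 z-axis [ 0.003  0.    -1.   ] q6 -103.4 w 0.0188 F [-5.6  8.2 42.8]
```

Request:
{"name": "play_rows", "arguments": {
  "commands": [
    {"x":0,"y":0,"z":0.002,"rx":0,"ry":0,"rz":0,"grip":1},
    {"x":0,"y":0,"z":0,"rx":0,"ry":0,"rz":0,"grip":1}
  ]
}}

```text
time_s: 42.32
position: [0.4382, -0.0059, 0.0709]
tool_rot: [[-0.999, 0.053, 0.004], [0.053, 0.999, 0.0], [-0.004, 0.0, -1.0]]
ft_force: [-8.5, 8.8, 54.2]
grip_width: 0.0187
```

```bash
python3 pl.py
```

```text
t 42.33 pos [ 0.4382 -0.0059  0.0709] yaw 176.98 z-axis [ 0.004  0.    -1.   ] q6 -103.4 w 0.0187 F [-8.5  8.8 54.2]
```

Request:
{"name": "play_rows", "arguments": {
  "commands": [
    {"x":0,"y":0,"z":-0.002,"rx":0,"ry":0,"rz":0,"grip":1},
    {"x":0,"y":0,"z":0,"rx":0,"ry":0,"rz":0,"grip":-0.2},
    {"x":0,"y":0,"z":0,"rx":0,"ry":0,"rz":0,"grip":-0.2},
    {"x":0,"y":0,"z":0,"rx":0,"ry":0,"rz":0,"grip":-0.2},
    {"x":0,"y":0,"z":-0.03,"rx":0,"ry":0,"rz":0,"grip":-0.2},
    {"x":0,"y":0,"z":-0.05,"rx":0,"ry":0,"rz":0,"grip":-0.2},
    {"x":0,"y":0,"z":-0.05,"rx":0,"ry":0,"rz":0,"grip":-0.2},
    {"x":0,"y":0,"z":0,"rx":0,"ry":0,"rz":0,"grip":-0.2},
    {"x":0,"y":0,"z":0,"rx":0,"ry":0,"rz":0,"grip":-0.2}
  ]
}}

```text
time_s: 43.45
position: [0.437, -0.006, 0.1995]
tool_rot: [[-0.999, 0.053, -0.002], [0.053, 0.999, 0.001], [0.002, 0.0, -1.0]]
ft_force: [0.1, 0.1, -0.8]
grip_width: 0.0516
```

```bash
python3 pl.py .636 -.267 .2 177;python3 - <<'E'
from h import *
C,W=cloud("top");cv2.imwrite("pics/t18.png",C)
print("stage");blobs(W,sel(W,.645,.829,-.2,.2,.1,.125),1500)
print("bus");blobs(W,sel(W,.55,.88,0.03,.2,.155,.18),100)
for x in np.arange(.62,.85,.01):
    pass
# stage near edge along axis
m=sel(W,.56,.75,-.1,.14,.1,.125);p=W[m];print("near edge x at y~.018", np.round(np.percentile(p[abs(p[:,1]-.1)<.02][:,0],1),4))
m=sel(W,.55,.7,-.35,-.2,.078,.2);print("plunger");blobs(W,m)
C,W=cloud("scene");cv2.imwrite("pics/s18.png",C)
E
```

```text
t 43.45 pos [ 0.437  -0.006   0.1995] yaw 176.99 z-axis [-0.002  0.001 -1.   ] q6 -103.4 w 0.0516 F [ 0.1  0.1 -0.8]
rz total -0.0002 rad: 1 rows of -0.0002
shift tot [-0.2123 -0.2502 -0.0005] rows 7 each [-0.0303 -0.0357 -0.0001]
stage
[230, 136, 147, 89, 9354] rect [738.9  17.7] [300.4 183.4] 87.0 z [0.105 0.109 0.116] mean [0.736 0.014 0.109]
bus
[257, 146, 26, 57, 1359] rect [741.7  85.1] [ 48.9 114.1] 87.3 z [0.159 0.163 0.167] mean [0.74  0.085 0.163]
near edge x at y~.018 0.6519
plunger
[429, 216, 23, 23, 392] rect [ 635.8 -267.5] [45.5 46.3] 73.0 z [0.081 0.085 0.088] mean [ 0.636 -0.267  0.085]
```

View pics/t18.png

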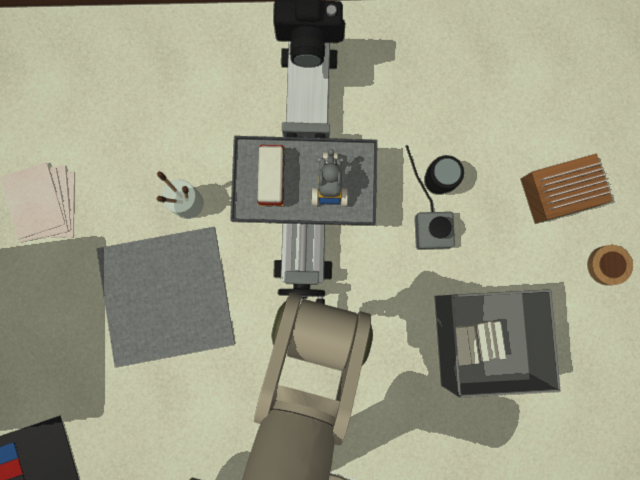

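View pics/s18.png

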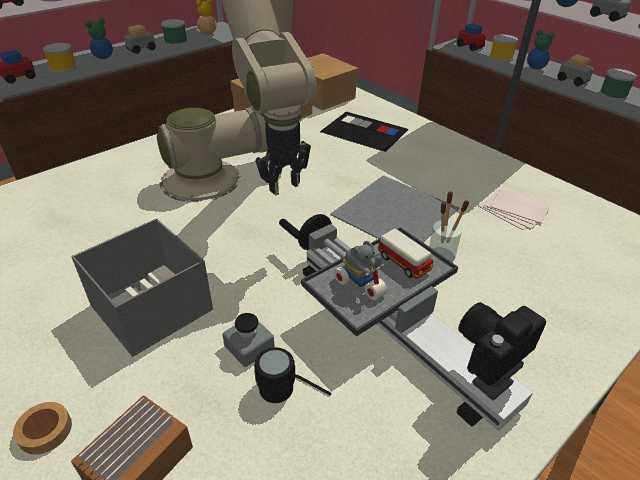

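Stage is home: the wheel hit its hard stop at 54 N and the stage edge meets the buffers. Both toys are standing. Next is the plunger.

Request:
{"name": "play_rows", "arguments": {
  "commands": [
    {"x":-0.0303,"y":-0.0357,"z":0,"rx":0,"ry":0,"rz":0,"grip":1},
    {"x":-0.0303,"y":-0.0357,"z":0,"rx":0,"ry":0,"rz":0,"grip":1},
    {"x":-0.0303,"y":-0.0357,"z":0,"rx":0,"ry":0,"rz":0,"grip":1},
    {"x":-0.0303,"y":-0.0357,"z":0,"rx":0,"ry":0,"rz":0,"grip":1},
    {"x":-0.0303,"y":-0.0357,"z":0,"rx":0,"ry":0,"rz":0,"grip":1},
    {"x":-0.0303,"y":-0.0357,"z":0,"rx":0,"ry":0,"rz":0,"grip":1},
    {"x":-0.0303,"y":-0.0357,"z":0,"rx":0,"ry":0,"rz":0,"grip":1},
    {"x":0,"y":0,"z":0.04,"rx":0,"ry":0,"rz":0,"grip":1},
    {"x":0,"y":0,"z":0.045,"rx":0,"ry":0,"rz":0,"grip":1},
    {"x":0,"y":0,"z":0,"rx":0,"ry":0,"rz":0,"grip":1},
    {"x":0,"y":0,"z":0,"rx":0,"ry":0,"rz":0,"grip":1}
  ]
}}

```text
time_s: 44.92
position: [0.6369, -0.267, 0.1168]
tool_rot: [[-0.999, 0.052, 0.001], [0.052, 0.999, -0.001], [-0.001, -0.001, -1.0]]
ft_force: [-0.0, -0.3, 0.7]
grip_width: -0.0001
```

```bash
python3 pl.py .636 -.267 .0845 177;python3 - <<'E'
from h import *
C,W=cloud("scene");cv2.imwrite("pics/s19.png",cv2.resize(C[200:420,180:380],None,fx=3,fy=3)[:600])
E
```

```text
t 44.92 pos [ 0.6369 -0.267   0.1168] yaw 177.01 z-axis [ 0.001 -0.001 -1.   ] q6 -119.5 w -0.0001 F [-0.  -0.3  0.7]
rz total 0.0001 rad: 1 rows of 0.0001
shift tot [ 0.0009 -0.      0.0323] rows 1 each [ 0.0009 -0.      0.0323]
```

View pics/s19.png

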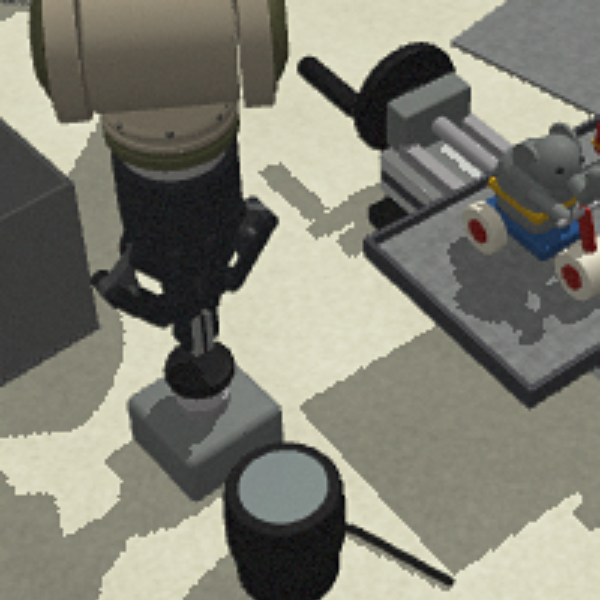

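Step 2 has held well over 0.3 s, so I press in small steps.

Request:
{"name": "play_rows", "arguments": {
  "commands": [
    {"x":0,"y":0,"z":0.012,"rx":0,"ry":0,"rz":0,"grip":1},
    {"x":0,"y":0,"z":0.008,"rx":0,"ry":0,"rz":0,"grip":1},
    {"x":0,"y":0,"z":0.006,"rx":0,"ry":0,"rz":0,"grip":1},
    {"x":0,"y":0,"z":0.005,"rx":0,"ry":0,"rz":0,"grip":1},
    {"x":0,"y":0,"z":0,"rx":0,"ry":0,"rz":0,"grip":1}
  ]
}}

```text
time_s: 45.6
position: [0.6365, -0.2668, 0.0855]
tool_rot: [[-0.999, 0.052, 0.001], [0.052, 0.999, -0.001], [-0.001, -0.001, -1.0]]
ft_force: [-1.3, 1.2, 6.0]
grip_width: -0.0002
```

```bash
python3 pl.py
```

```text
t 45.6 pos [ 0.6365 -0.2668  0.0855] yaw 177.0 z-axis [ 0.001 -0.001 -1.   ] q6 -119.5 w -0.0002 F [-1.3  1.2  6. ]
```

Request:
{"name": "play_rows", "arguments": {
  "commands": [
    {"x":0,"y":0,"z":0.0015,"rx":0,"ry":0,"rz":0,"grip":1},
    {"x":0,"y":0,"z":0.0015,"rx":0,"ry":0,"rz":0,"grip":1},
    {"x":0,"y":0,"z":0,"rx":0,"ry":0,"rz":0,"grip":1},
    {"x":0,"y":0,"z":0,"rx":0,"ry":0,"rz":0,"grip":1}
  ]
}}

```text
time_s: 46.1
position: [0.6365, -0.2668, 0.0849]
tool_rot: [[-0.999, 0.052, 0.002], [0.052, 0.999, -0.002], [-0.002, -0.002, -1.0]]
ft_force: [-6.6, 4.1, 21.5]
grip_width: -0.0005
```

```bash
python3 pl.py
```

```text
t 46.1 pos [ 0.6365 -0.2668  0.0849] yaw 177.01 z-axis [ 0.002 -0.002 -1.   ] q6 -119.5 w -0.0005 F [-6.6  4.1 21.5]
```

Force jumped to 21.5 N (the spring gives 7 N), so the plunger is at its stop and was held there. I'll lift off and check.

Request:
{"name": "play_rows", "arguments": {
  "commands": [
    {"x":0,"y":0,"z":-0.01,"rx":0,"ry":0,"rz":0,"grip":1},
    {"x":0,"y":0,"z":-0.02,"rx":0,"ry":0,"rz":0,"grip":1},
    {"x":0,"y":0,"z":-0.04,"rx":0,"ry":0,"rz":0,"grip":1},
    {"x":0,"y":0,"z":-0.05,"rx":0,"ry":0,"rz":0,"grip":1},
    {"x":0.04,"y":0,"z":-0.03,"rx":0,"ry":0,"rz":0,"grip":1},
    {"x":0.05,"y":0,"z":0,"rx":0,"ry":0,"rz":0,"grip":1},
    {"x":0.05,"y":0,"z":0,"rx":0,"ry":0,"rz":0,"grip":1},
    {"x":0,"y":0,"z":0,"rx":0,"ry":0,"rz":0,"grip":1},
    {"x":0,"y":0,"z":0,"rx":0,"ry":0,"rz":0,"grip":1}
  ]
}}

```text
time_s: 47.22
position: [0.4969, -0.2597, 0.2318]
tool_rot: [[-0.999, 0.053, 0.001], [0.053, 0.999, -0.0], [-0.001, -0.0, -1.0]]
ft_force: [0.1, -0.4, 1.4]
grip_width: -0.0002
```

```bash
python3 pl.py;python3 - <<'E'
from h import *
C,W=cloud("top");cv2.imwrite("pics/t20.png",C)
print("stage");blobs(W,sel(W,.645,.829,-.2,.2,.1,.125),1500)
print("bus");blobs(W,sel(W,.55,.88,0.03,.2,.155,.18),100)
print("ele");blobs(W,sel(W,.6,.88,-.12,.03,.125,.24),100)
print("plunger");blobs(W,sel(W,.55,.7,-.35,-.2,.078,.1))
print("bin");blobs(W,sel(W,.31,.48,-.45,-.29,.02,.13))
print("lens");blobs(W,sel(W,.7,.85,-.35,-.2,.07,.2),100)
C,W=cloud("scene");cv2.imwrite("pics/s20.png",C)
E
```

```text
t 47.23 pos [ 0.4969 -0.2597  0.2318] yaw 176.98 z-axis [ 0.001 -0.    -1.   ] q6 -126.7 w -0.0002 F [ 0.1 -0.4  1.4]
stage
[230, 136, 147, 89, 9361] rect [738.8  18. ] [300.8 183.3] 87.3 z [0.105 0.109 0.116] mean [0.736 0.014 0.109]
bus
[257, 146, 26, 57, 1357] rect [741.8  84.9] [ 49.1 114.1] 87.6 z [0.159 0.164 0.167] mean [0.74  0.085 0.163]
ele
[297, 123, 33, 10, 211] rect [844.3  -4.1] [66.4 20.3] 88.8 z [0.125 0.127 0.129] mean [ 0.845 -0.004  0.127]
[318, 149, 29, 58, 1224] rect [734.2 -40. ] [112.5  55.9] 0.2 z [0.135 0.186 0.214] mean [ 0.721 -0.036  0.181]
[311, 188, 7, 18, 113] rect [698.3  -2.4] [12.2 34.7] 88.6 z [0.132 0.142 0.146] mean [ 0.697 -0.003  0.141]
plunger
[429, 216, 23, 23, 391] rect [ 636.6 -267.5] [45.9 47. ] 67.8 z [0.081 0.085 0.089] mean [ 0.636 -0.267  0.085]
bin
[464, 321, 38, 26, 480] rect [ 403.1 -359.5] [53.2 77.4] 5.7 z [0.021 0.046 0.055] mean [ 0.413 -0.367  0.04 ]
lens
[427, 155, 37, 36, 994] rect [ 754.5 -287.2] [74.4 74.2] 30.2 z [0.078 0.085 0.089] mean [ 0.753 -0.285  0.085]
```

View pics/s20.png

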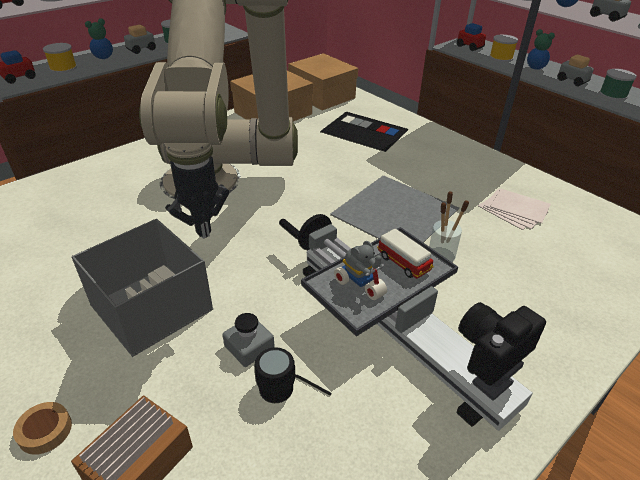

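View pics/t20.png

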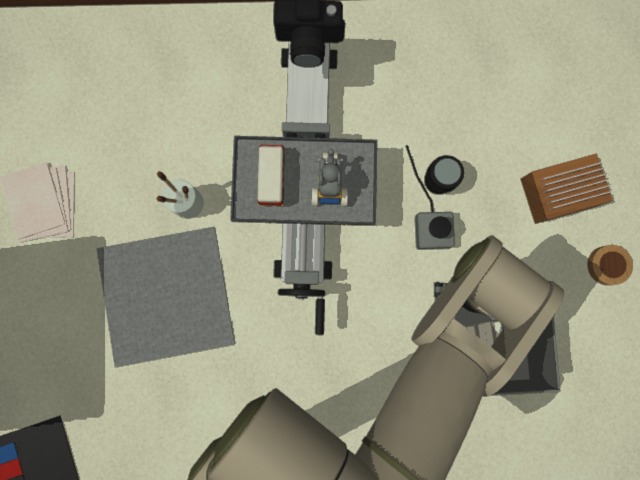

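```bash
python3 - <<'E'
from h import *
C,W=cloud("top")
print("handle");blobs(W,sel(W,.40,.49,-.05,.03,.02,.14))
print(order.close_job())
E
```

```text
handle
[315, 300, 10, 35, 328] rect [453.2  -7.7] [18.9 70.5] 88.5 z [0.082 0.088 0.092] mean [ 0.454 -0.007  0.088]
the job is handed in; nothing more can be done
None
```

I finished every step and handed the job in at about 47 s of the 210 s allowed; no verdict is reported.

- **Foam:** There were only two pieces, and both are lying in the bin.
- **Toys:** There was no duck. The bus and the elephant both stand on the stage with their noses towards the camera, spaced well apart and inside the limits.
- **Stage:** I wound the handwheel about 3.7 turns to its hard stop, where the force rose to 54 N. The stage moved about 75 mm from an estimated 16 mm start, so it should be at its 90 mm stop. The last pictures show it against the buffers, and the handle height (centre about 78 mm) fits the end angle.
- **Shutter:** I pressed the plunger to its stop, where the force jumped from 6 N to 21.5 N. It is back up at 85 mm.
- **Bystanders:** The lens measures where it started. The jar looks unmoved in the pictures, though I did not measure it again. The gripper ended clear of everything.

No check failed or disagreed. The move calls were first refused for missing keys, but nothing moved. I saw no sign of anything being knocked or the grip slackening.

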